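# Close down the glaze station

### The arm

A 6-joint arm with a two-finger parallel gripper is mounted at the origin on the work surface. World frame = base frame: x ahead of the robot, y to its left, z up, the work surface at z = 0. Lengths are in m, angles in rad, forces in N, time in s.
With the tool pointing down it reaches from about 0.4 to 0.825 m from the base axis. Payload 7 kg.
Tool frame: the origin (TCP) lies midway between the tips of the shut fingers; the grasp point (between the pads) lies 19 mm behind it; z points along the fingers, y is the direction in which the jaws open and shut (so a half turn about z gives the same grasp; the last joint's range is limited). The gripper opens to 88 mm and grips with 3 to 60 N. Pads are 19 mm wide; open, the fingers measure 130 mm over their backs; the gripper's body (78 mm by 193 mm) begins 47 mm behind the grasp point.
Start: joints at [1.409, 0.359, 0.012, 0, -1.224, -0.288], TCP at [0.293, 0.608, 0.227] pointing down, gripper open.
Joint ranges: [-3.07, 3.07], [-1.43, 2.12], [-1.02, 1.25], [-3.03, 1.67], [-3.05, -0], [-3.03, 3.03]. Speed limits (rad/s): [2.39, 2.39, 3.01, 3.14, 3.14, 3.14].

### API

Orientations are given as [roll, pitch, yaw] about the fixed x, y, z axes, in that order (R = Rz(yaw) Ry(pitch) Rx(roll)).
In Python, from station import get_state, grab_frame, camera_info, job_done gives the robot as it stands. The module is installed in compiled form; this text tells all that it offers.
- The arm moves only by the shell command python3 -m inch 'ROWS' [FORCE]. ROWS is JSON, a list that holds one entry, the list of rows, each a list of 7 numbers: the shift along the tool's x, y, z normalised to -1 to 1, where 1 is 50 cm, then the turn, a rotation vector about the tool's x, y, z normalised to -1 to 1, where 1 is 180 degrees, then the closure, from 0 (fully open) to 1 (shut). A call has 1 to 20 rows; each row shifts and turns the commanded pose from where the row before left it, along the tool's axes as they then stand; what a row does not reach is not made up. A row lasts 1/10 s, in which the tool goes at most 50 mm and 8.59 degrees, less where a joint would pass 70% of its speed; a pose out of reach is approached as far as the arm can. A call with a number of a shift or a turn outside -1 to 1 is refused whole. A call with a gripper value outside its range is refused whole. The fingers move at their own pace and stop on an object; FORCE is the grip in N (left out, the last holds). Time passes only in rows, so rows that do not move let the fingers close. It gives the time, the measured TCP pose, the force and the opening at its end, in the units of the state.
- get_state(): the state, without advancing time (a new reading comes with each control period).
- grab_frame(name): name is "side" or "top" or "wrist"; returns the picture (480x640x3 uint8, blue, green, red); there is no depth.
- camera_info(name): a dict with "vertical_fov" (degrees; the focal length in pixels is half the picture's height over the tangent of half this angle, whatever the lens; pixels are square), "cx", "cy" (the principal point, pixels), "R" (3x3) and "t" (3): a world point X has camera coordinates R X + t. Camera axes: x right, y down, z forward; pixel columns grow to the right and rows downward; lengths in m; the calibration is good to about 2 mm. The wrist camera is an equidistant fisheye: a pixel r from the principal point sees the ray r / f radians off the axis. A picture is of the moment at which its call begins: read the wrist's pose just before it. camera_info takes no time and is no camera call; for the wrist camera it gives the pose at the moment of the call.
- job_done(): hands the job in, once; it reports no verdict.
The state is a dict: "t": time; "q": joint angles; "qd": joint speeds; "joint_efforts": joint torques, N m; "eef_pos": TCP position; "ee_rot": TCP orientation; "force": force on the tool from outside, world axes, zero at the start; "moment": the same for the moment, N m; "width": finger opening in m.
Only numpy, scipy, OpenCV 4.12 (cv2) and the standard library are available. Lean on these libraries where they do the work, as an engineer would, in place of code of your own. Each camera call takes 0.05 s, during which the arm holds its last target.

### The job

Close down the glazing table: slide every glaze jar across the table so that it stands wholly on a marked round spot, one jar to a spot and never lifting or tipping a jar, and only when all the jars stand there close each one with the stopper of its own colour, fully seated. Also move the gauge from the blue rinse stand to the wooden block and push its blade in until the handle rests on the block. Leave the other things on the table alone, let go of everything, and see at the end that the jars are still on their spots.

Things in the scene. Friction and masses are not known exactly. Their poses are not given: they have to be found in the camera images.
- jar_blue: Squat round glaze jar, 92 mm across (too wide for the gripper), 80 mm tall, straight sided, lower part blue, upper part white; about 0.4 to 0.75 kg, loose on the table. Flat top with one round mouth in its centre, 34 mm across and 35 mm deep. Origin: centre of its underside, z up its axis. Three or four jars (blue, red, yellow, green) are there in a run; an absent one reads None.
- jar_red: Squat round glaze jar, 92 mm across (too wide for the gripper), 80 mm tall, straight sided, lower part red, upper part white; about 0.4 to 0.75 kg, loose on the table. Flat top with one round mouth in its centre, 34 mm across and 35 mm deep. Origin: centre of its underside, z up its axis. Three or four jars (blue, red, yellow, green) are there in a run; an absent one reads None.
- jar_yellow: Squat round glaze jar, 92 mm across (too wide for the gripper), 80 mm tall, straight sided, lower part yellow, upper part white; about 0.4 to 0.75 kg, loose on the table. Flat top with one round mouth in its centre, 34 mm across and 35 mm deep. Origin: centre of its underside, z up its axis. Three or four jars (blue, red, yellow, green) are there in a run; an absent one reads None.
- jar_green: Squat round glaze jar, 92 mm across (too wide for the gripper), 80 mm tall, straight sided, lower part green, upper part white; about 0.4 to 0.75 kg, loose on the table. Flat top with one round mouth in its centre, 34 mm across and 35 mm deep. Origin: centre of its underside, z up its axis. Three or four jars (blue, red, yellow, green) are there in a run; an absent one reads None.
- stopper_blue: Stopper of the blue jar, 62 mm tall, standing thin end down: tapered cork plug (24 mm across at the foot, 30 mm at height 30 mm), blue flange 46 mm across (height 30 to 34), blue round knob 24 mm across to hold (34 to 62). Origin: centre of the foot, z up. Seated, flange on the jar's top, the origin is 50 mm above the jar's underside. Not needed if its jar is absent.
- stopper_red: Stopper of the red jar, 62 mm tall, standing thin end down: tapered cork plug (24 mm across at the foot, 30 mm at height 30 mm), red flange 46 mm across (height 30 to 34), red round knob 24 mm across to hold (34 to 62). Origin: centre of the foot, z up. Seated, flange on the jar's top, the origin is 50 mm above the jar's underside. Not needed if its jar is absent.
- stopper_yellow: Stopper of the yellow jar, 62 mm tall, standing thin end down: tapered cork plug (24 mm across at the foot, 30 mm at height 30 mm), yellow flange 46 mm across (height 30 to 34), yellow round knob 24 mm across to hold (34 to 62). Origin: centre of the foot, z up. Seated, flange on the jar's top, the origin is 50 mm above the jar's underside. Not needed if its jar is absent.
- stopper_green: Stopper of the green jar, 62 mm tall, standing thin end down: tapered cork plug (24 mm across at the foot, 30 mm at height 30 mm), green flange 46 mm across (height 30 to 34), green round knob 24 mm across to hold (34 to 62). Origin: centre of the foot, z up. Seated, flange on the jar's top, the origin is 50 mm above the jar's underside. Not needed if its jar is absent.
- spot0 (a point): Centre, at table height, of one of four round standing spots (white discs 92 mm across in a green border, 128 mm over all, in a row 135 mm apart) on a flat grey sheet stuck to the table; no thickness to the touch. Any jar may stand on any spot; x, y axes are those of the sheet, its row runs along y.
- spot1 (a point): Centre, at table height, of one of four round standing spots (white discs 92 mm across in a green border, 128 mm over all, in a row 135 mm apart) on a flat grey sheet stuck to the table; no thickness to the touch. Any jar may stand on any spot; x, y axes are those of the sheet, its row runs along y.
- spot2 (a point): Centre, at table height, of one of four round standing spots (white discs 92 mm across in a green border, 128 mm over all, in a row 135 mm apart) on a flat grey sheet stuck to the table; no thickness to the touch. Any jar may stand on any spot; x, y axes are those of the sheet, its row runs along y.
- spot3 (a point): Centre, at table height, of one of four round standing spots (white discs 92 mm across in a green border, 128 mm over all, in a row 135 mm apart) on a flat grey sheet stuck to the table; no thickness to the touch. Any jar may stand on any spot; x, y axes are those of the sheet, its row runs along y.
- gauge: Glaze gauge standing blade down in the blue rinse stand: steel blade 40 mm wide (x) x 4 mm thick (y) x 65 mm long, under an orange handle 54 (x) x 18 (y) x 50 mm (z), so 115 mm in all; the underside of the handle is a shoulder round the blade. 90 g. Origin: centre of the blade's lower end, z up towards the handle; the handle spans z = 65 to 115 mm. Its x runs along the stand's x.
- rinse_stand: Blue plastic block, fixed to the table, 80 (x) x 50 (y) x 75 mm tall, with one slot in the middle of its top: 43 mm along x, 7 mm along y, 70 mm deep, edges chamfered 2 mm. Origin: centre of its underside, z up. With the gauge fully in, its handle's shoulder rests on the block's top and the gauge's origin is 10 mm above the block's origin.
- dry_block: Brown wooden block, fixed to the table, 80 (x) x 50 (y) x 75 mm tall, with one slot in the middle of its top: 43 mm along x, 7 mm along y, 70 mm deep, edges chamfered 2 mm. Origin: centre of its underside, z up. With the gauge fully in, its handle's shoulder rests on the block's top and the gauge's origin is 10 mm above the block's origin.
- mug: Bystander: blue mug, 76 mm across with a handle on its +y side reaching about 75 mm from the centre, 85 mm tall. Origin: underside, about its middle. Leave it alone.
- bowl: Bystander: white bowl, 120 mm across, 50 mm tall. Origin: underside, about its middle. Leave it alone.
- pot: Bystander: terracotta pot, 64 mm across, 65 mm tall. Origin: underside, about its middle. Leave it alone.
- brush: Bystander: brush lying flat along its x, within 110 mm of its origin, 20 mm thick. Origin: underside, about its middle. Leave it alone.
- spatula: Bystander: spatula lying flat along its x, within 145 mm of its origin, 20 mm thick. Origin: underside, about its middle. Leave it alone.
- can: Bystander: can, 66 mm across, 90 mm tall. Origin: underside, about its middle. Leave it alone.
- tile: Bystander: flat terracotta tile 70 (x) x 50 (y) x 12 mm. Origin: underside, about its middle. Leave it alone.
Things that resemble listed ones, but are neither listed nor needed, are in the scene too. Leave any pink or turquoise look-alike of the jar_blue alone.

How it is judged:
By the outcome, as a careful person would: the job done as asked, in the order asked, and still so for the second after the job is handed in, with the robot touching nothing.
Of jar_blue, jar_red, jar_yellow, jar_green only 3 to 4 are there at a start; the rules pass over those that are not, and their reading is None.
At some moment in a run one of jar_blue, jar_red, jar_yellow, jar_green may be knocked a few centimetres aside while the robot is not near it.
It also fails if it takes over 210 s, if anything falls off the work surface, if the arm or the gripper's body presses on something with over 40 N, if the wrist force passes 120 N, or if a joint passes its speed limit or range.

## Working session

There is one attempt and no reset: what is moved stays moved. The work goes in short steps, Python scripts to look and compute and a shell command to move; the robot and the scene stay as the last step left them, time stands still between calls to the robot, and variables do not carry over. Pictures are saved under pics/ and viewed, and the job is handed in when it is done.

```bash
mkdir -p pics; ls
python3 - <<'E'
from station import *
import cv2, numpy as np
s=get_state(); print({k:np.round(v,3).tolist() for k,v in s.items()})
for n in ["top","side","wrist"]:
    i=camera_info(n); print(n,{k:np.round(v,3).tolist() for k,v in i.items()})
    cv2.imwrite(f"pics/{n}0.png",grab_frame(n))
E
```

```text
pics
{'t': 0.0, 'q': [1.409, 0.359, 0.011, -0.0, -1.224, -0.288], 'qd': [-0.001, -0.0, 0.0, 0.001, -0.001, 0.001], 'joint_efforts': [-0.0, -58.272, 29.305, 6.997, 0.007, -0.0], 'eef_pos': [0.293, 0.607, 0.226], 'ee_rot': [3.14, -0.0, -0.45], 'force': [-1.12, -0.153, 0.57], 'moment': [0.021, -0.007, -0.004], 'width': 0.087}
top {'vertical_fov': 47.813, 'cx': 314.112, 'cy': 243.731, 'R': [[0.016, -1.0, 0.014], [-0.997, -0.017, -0.08], [0.08, -0.013, -0.997]], 't': [-0.008, 0.526, 1.631]}
side {'vertical_fov': 55.711, 'cx': 317.312, 'cy': 243.032, 'R': [[-0.995, -0.098, -0.017], [-0.046, 0.607, -0.793], [0.088, -0.788, -0.609]], 't': [0.534, 0.046, 1.167]}
wrist {'vertical_fov': 65.706, 'cx': 322.542, 'cy': 241.237, 'R': [[-0.435, -0.9, 0.001], [-0.867, 0.419, 0.269], [-0.243, 0.116, -0.963]], 't': [0.674, -0.035, 0.389]}
```

View pics/top0.png

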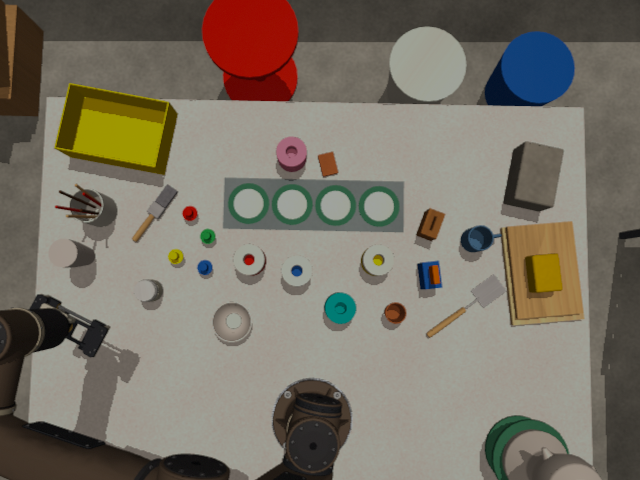

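View pics/side0.png

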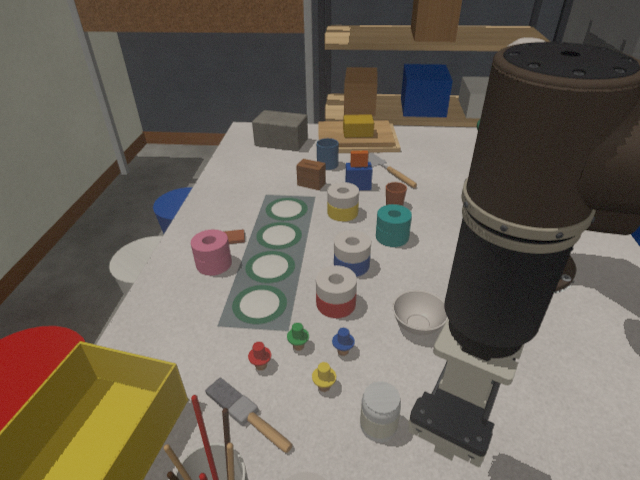

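View pics/wrist0.png

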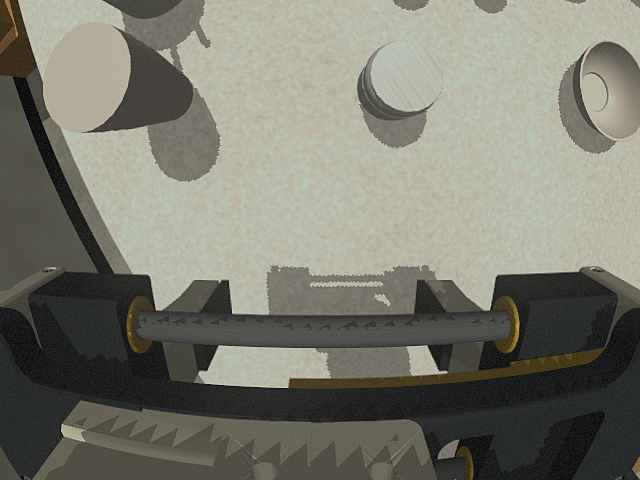

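```bash
cat > h.py <<'E'
from station import *
import cv2, numpy as np
from scipy.spatial.transform import Rotation as Ro
def ray(n,u,v,info=None):
    i=info or camera_info(n); R=np.array(i["R"]);t=np.array(i["t"])
    f=240/np.tan(np.radians(i["vertical_fov"])/2)
    x=(u-i["cx"]);y=(v-i["cy"])
    if n=="wrist":
        r=np.hypot(x,y);th=r/f
        d=np.array([np.sin(th)*x/max(r,1e-9),np.sin(th)*y/max(r,1e-9),np.cos(th)])
    else: d=np.array([x/f,y/f,1.])
    return -R.T@t, R.T@d
def onz(n,u,v,z,info=None):
    c,d=ray(n,u,v,info); return c+d*(z-c[2])/d[2]
def two(a,b):
    (c1,d1),(c2,d2)=a,b
    A=np.array([d1,-d2]).T; s=np.linalg.lstsq(A,c2-c1,rcond=None)[0]
    p,q=c1+s[0]*d1,c2+s[1]*d2; return (p+q)/2,np.linalg.norm(p-q)
def proj(n,X,info=None):
    i=info or camera_info(n); p=np.array(i["R"])@np.array(X)+np.array(i["t"])
    f=240/np.tan(np.radians(i["vertical_fov"])/2)
    if n=="wrist":
        r=np.hypot(p[0],p[1]);th=np.arctan2(r,p[2]);k=f*th/max(r,1e-9)
        return np.array([i["cx"]+k*p[0],i["cy"]+k*p[1]])
    return np.array([i["cx"]+f*p[0]/p[2],i["cy"]+f*p[1]/p[2]])
def togo(x,y,z,yaw=None):
    s=get_state(); p=np.array(s["eef_pos"]); Rc=Ro.from_euler("xyz",s["ee_rot"])
    d=Rc.inv().apply(np.array([x,y,z])-p)
    print("t",round(s["t"],2),"pos",np.round(p,4),"yaw",round(np.degrees(s["ee_rot"][2]),1),"w",round(s["width"],4),"F",np.round(s["force"],1))
    print(" tool shift mm",np.round(d*1000,1)," norm",np.round(d/0.5,4))
    if yaw is not None:
        w=(Rc.inv()*Ro.from_euler("xyz",[np.pi,0,np.radians(yaw)])).as_rotvec()
        print(" turn deg",np.round(np.degrees(w),1)," norm",np.round(w/np.pi,4))
E
python3 - <<'E'
import cv2
a=cv2.imread("pics/top0.png")
cv2.imwrite("pics/topA.png",cv2.resize(a[140:340,180:450],None,fx=2.9,fy=2.9,interpolation=cv2.INTER_NEAREST))
b=cv2.imread("pics/side0.png")
cv2.imwrite("pics/sideA.png",cv2.resize(b[140:400,190:430],None,fx=2.3,fy=2.3,interpolation=cv2.INTER_NEAREST))
E
```

```text
(no output)
```

View pics/topA.png

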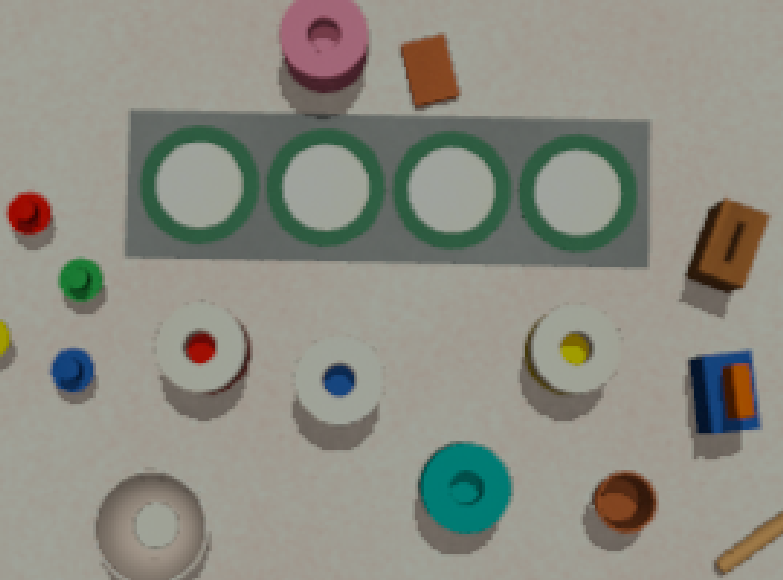

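View pics/sideA.png

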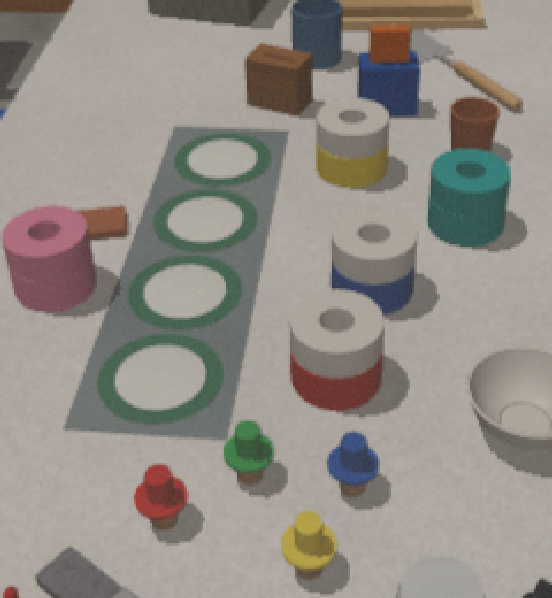

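```bash
cat > seg.py <<'E'
from h import *
H=dict(red=[(0,6),(174,180)],yellow=[(22,34)],green=[(45,80)],blue=[(100,122)],orange=[(7,16)])
def mask(img,c,smin=110,vmin=40):
    hsv=cv2.cvtColor(img,cv2.COLOR_BGR2HSV); m=np.zeros(img.shape[:2],np.uint8)
    for a,b in H[c]: m|=cv2.inRange(hsv,(a,smin,vmin),(b,255,255))
    return m
def blobs(m,amin=30,amax=5000):
    out=[]
    cs,_=cv2.findContours(m,cv2.RETR_EXTERNAL,cv2.CHAIN_APPROX_NONE)
    for c in cs:
        a=cv2.contourArea(c)
        if amin<a<amax:
            M=cv2.moments(c);out.append((M["m10"]/M["m00"],M["m01"]/M["m00"],a,c))
    return out
E
python3 - <<'E'
from seg import *
a=cv2.imread("pics/top0.png"); it=camera_info("top")
m=mask(a,"green",60)
for b in blobs(m,100):
    e=cv2.fitEllipse(b[3]); p=onz("top",e[0][0],e[0][1],0)
    print("ring",np.round(e[0],1),np.round(e[1],1),np.round(b[:3],1),"z0",np.round(p,4))
for c in ["red","yellow","green","blue","orange"]:
    for b in blobs(mask(a,c,110),15,1500):
        if len(b[3])<5: continue
        e=cv2.fitEllipse(b[3])
        print(c,np.round(e[0],1),np.round(e[1],1),"cen",np.round(b[:3],1),"z34",np.round(onz("top",*e[0],.034),4)[:2],"z80",np.round(onz("top",*e[0],.08),4)[:2])
E
```

```text
ring [530.1 456.6] [67.2 90.7] [ 509.9  438.7 1445. ] z0 [-0.1041 -0.6601  0.    ]
ring [207.3 236. ] [14.3 14.5] [207.3 236.  162. ] z0 [0.5462 0.3307 0.    ]
ring [378.6 205.9] [39.5 40.1] [ 378.6  205.9 1243. ] z0 [ 0.6495 -0.1981  0.    ]
ring [335.1 205. ] [39.9 39.9] [ 335.1  205.  1249. ] z0 [ 0.6499 -0.0627  0.    ]
ring [291.7 204. ] [39.8 40.1] [ 291.7  204.  1252. ] z0 [0.6506 0.0722 0.    ]
ring [248.2 203.1] [39.8 40.2] [ 248.2  203.1 1253. ] z0 [0.651  0.2072 0.    ]
red [248.5 259.5] [9.4 9.8] cen [248.5 259.5  71. ] z34 [0.4742 0.1981] z80 [0.472  0.1931]
red [189.6 213.1] [14.  14.5] cen [189.6 213.1 157.5] z34 [0.612 0.38 ] z80 [0.6059 0.3699]
red [ 69.8 208.8] [ 2.6 26.4] cen [ 69.5 208.7  36. ] z34 [0.6188 0.7415] z80 [0.6124 0.7212]
red [ 89.  197.3] [ 2.4 26.4] cen [ 90.2 198.1  35. ] z34 [0.6548 0.6855] z80 [0.6474 0.6669]
red [288.1 165.4] [ 8.5 14.3] cen [288.3 168.5  18. ] z34 [0.7644 0.0845] z80 [0.754  0.0827]
yellow [377.7 259.8] [ 9.4 10.1] cen [377.7 259.8  72. ] z34 [ 0.4796 -0.1922] z80 [ 0.4772 -0.1862]
yellow [543.6 272.8] [37.  42.4] cen [ 543.6  2
[... 1236 characters left out ...]
79]
orange [533.4 295.2] [ 5.6 14.4] cen [533.9 295.2  29.5] z34 [ 0.3806 -0.664 ] z80 [ 0.381  -0.6447]
orange [434.  274.6] [ 8.9 20.9] cen [434.1 274.6 129. ] z34 [ 0.4379 -0.3629] z80 [ 0.4367 -0.3521]
orange [509.  252.3] [ 2.7 15.4] cen [509.  252.1  19. ] z34 [ 0.5091 -0.5917] z80 [ 0.5059 -0.5744]
orange [ 80.3 216. ] [ 2.2 16.1] cen [ 79.3 215.9  21.5] z34 [0.5973 0.7088] z80 [0.5915 0.6895]
orange [430.2 224.3] [20.8 33.8] cen [430.2 224.3 515.5] z34 [ 0.5906 -0.3515] z80 [ 0.5851 -0.341 ]
orange [ 86.1 192.9] [ 2.5 22.1] cen [ 85.8 192.5  17. ] z34 [0.668 0.695] z80 [0.6603 0.676 ]
orange [327.5 163.9] [17.1 25.5] cen [327.5 163.8 314. ] z34 [ 0.7713 -0.036 ] z80 [ 0.7607 -0.0344]
```

```bash
python3 -c "
from h import *
togo(.395,.187,.15,4.5)"
```

```text
t 0.15 pos [0.2933 0.6075 0.2258] yaw -25.8 w 0.0874 F [-0.3 -0.2  0.6]
 tool shift mm [274.4 334.4  76.3]  norm [0.5488 0.6688 0.1526]
 turn deg [  0.1   0.  -30.3]  norm [ 4.000e-04  1.000e-04 -1.682e-01]
```

```bash
python3 -m inch '[[[0.0392,0.0478,0.005,0,0,0,0.32],[0.0392,0.0478,0.005,0,0,0,0.32],[0.0392,0.0478,0.005,0,0,0,0.32],[0.0392,0.0478,0.005,0,0,0,0.32],[0.0392,0.0478,0.005,0,0,0,0.32],[0.0392,0.0478,0.005,0,0,0,0.32],[0.0392,0.0478,0.005,0,0,0,0.32],[0.0392,0.0478,0.005,0,0,0,0.32],[0.0392,0.0478,0.005,0,0,0,0.32],[0.0392,0.0478,0.005,0,0,0,0.32],[0.0392,0.0478,0.005,0,0,0,0.32],[0.0392,0.0478,0.005,0,0,0,0.32],[0.0392,0.0478,0.005,0,0,0,0.32],[0.0392,0.0478,0.005,0,0,0,0.32],[0,0,0,0,0,-0.042,0.32],[0,0,0,0,0,-0.042,0.32],[0,0,0,0,0,-0.042,0.32],[0,0,0,0,0,-0.042,0.32],[0,0,0,0,0,0,0.32],[0,0,0,0,0,0,0.32]]]' 20
python3 - <<'E'
from seg import *
togo(.395,.187,.025,4.5)
a=grab_frame("top"); cv2.imwrite("pics/top1.png",a)
for c in ["red","yellow","blue"]:
    for b in blobs(mask(a,c,110),40,100):
        print(c,np.round(b[:3],1),"z80",np.round(onz("top",b[0],b[1],.08),4)[:2])
E
```

```text
t: 2.15
eef_pos: [0.395, 0.1871, 0.1915]
ee_rot: [3.142, 0.0, 0.074]
force: [-0.6, -0.5, 0.7]
width: 0.06
t 2.15 pos [0.395  0.1871 0.1915] yaw 4.2 w 0.06 F [-0.6 -0.5  0.7]
 tool shift mm [-0.000e+00  1.000e-01  1.665e+02]  norm [-0.00e+00  3.00e-04  3.33e-01]
 turn deg [ 0.   0.  -0.3]  norm [ 0.      0.     -0.0014]
red [248.5 259.5  71. ] z80 [0.472  0.1931]
yellow [377.7 259.8  72. ] z80 [ 0.4772 -0.1862]
blue [296.4 270.6  69. ] z80 [0.4416 0.0523]
blue [202.1 264.4  53.5] z80 [0.4554 0.3282]
```

View pics/top1.png

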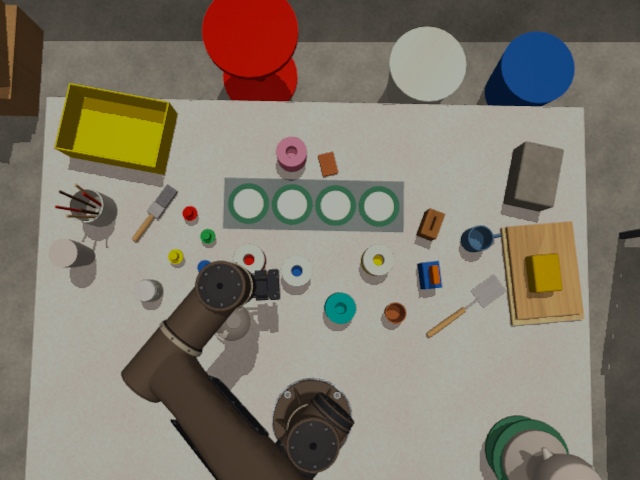

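```bash
python3 -m inch '[[[0,0,0.0666,0,0,0,0.32],[0,0,0.0666,0,0,0,0.32],[0,0,0.0666,0,0,0,0.32],[0,0,0.0666,0,0,0,0.32],[0,0,0.0666,0,0,0,0.32],[0,0,0,0,0,0,0.32],[0,0,0,0,0,0,0.32]]]'
python3 -m inch '[[[0.02,0,0,0,0,0,0.32],[0.02,0,0,0,0,0,0.32],[0.02,0,0,0,0,0,0.32],[0.02,0,0,0,0,0,0.32],[0.02,0,0,0,0,0,0.32],[0.02,0,0,0,0,0,0.32],[0.02,0,0,0,0,0,0.32],[0.02,0,0,0,0,0,0.32],[0.02,0,0,0,0,0,0.32],[0.02,0,0,0,0,0,0.32],[0.02,0,0,0,0,0,0.32],[0.02,0,0,0,0,0,0.32],[0.02,0,0,0,0,0,0.32],[0.02,0,0,0,0,0,0.32],[0.02,0,0,0,0,0,0.32],[0.02,0,0,0,0,0,0.32],[0.02,0,0,0,0,0,0.32],[0.01,0,0,0,0,0,0.32],[0.01,0,0,0,0,0,0.32],[0.005,0,0,0,0,0,0.32]]]'
python3 - <<'E'
from seg import *
togo(.6067,.2035,.025,4.5)
for n in ["top","side"]: cv2.imwrite(f"pics/{n}2.png",grab_frame(n))
E
```

```text
t: 2.9
eef_pos: [0.3951, 0.1871, 0.0253]
ee_rot: [3.14, 0.001, 0.077]
force: [1.1, 1.1, 1.2]
width: 0.0596
t: 4.9
eef_pos: [0.5762, 0.2002, 0.0252]
ee_rot: [3.14, 0.003, 0.077]
force: [-9.3, -0.6, 7.8]
width: 0.0593
t 4.9 pos [0.5762 0.2002 0.0252] yaw 4.4 w 0.0593 F [-9.3 -0.6  7.8]
 tool shift mm [30.6 -0.9  0.1]  norm [ 0.0612 -0.0019  0.0003]
 turn deg [ 0.1  0.2 -0.1]  norm [ 0.0004  0.001  -0.0005]
```

View pics/side2.png

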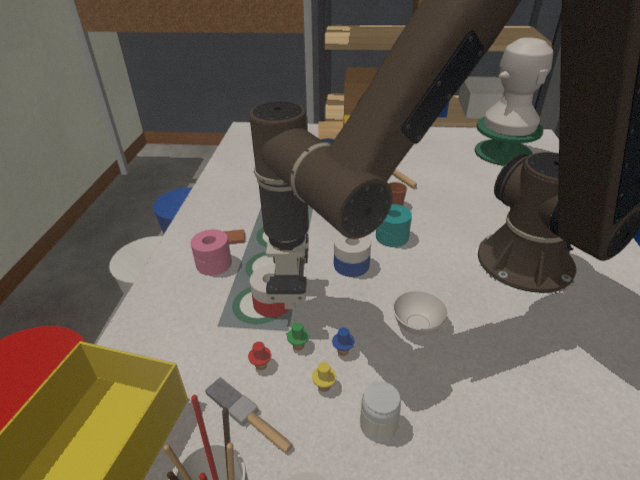

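View pics/top2.png

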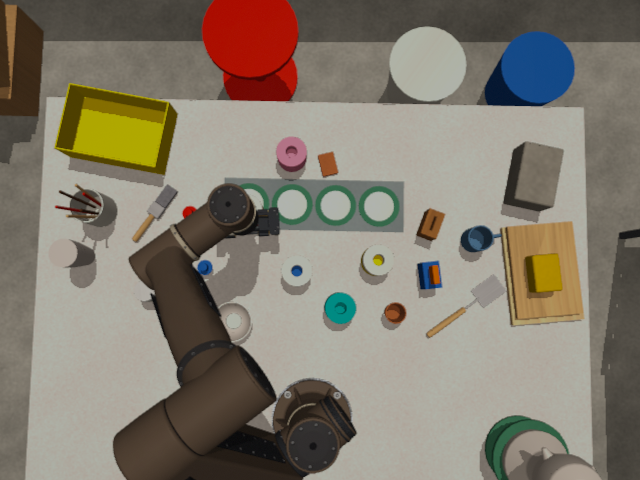

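```bash
python3 -m inch '[[[0.01,0,0,0,0,0,0.32],[0.012,0,0,0,0,0,0.32],[0.012,0,0,0,0,0,0.32],[0.012,0,0,0,0,0,0.32],[0.006,0,0,0,0,0,0.32],[0.004,0,0,0,0,0,0.32],[0.002,0,0,0,0,0,0.32],[0.001,0,0,0,0,0,0.32],[0,0,0,0,0,0,0.32]]]'
python3 - <<'E'
from seg import *
togo(.6067,.2035,.025,4.5)
cv2.imwrite(f"pics/w3.png",grab_frame("wrist"))
i=camera_info("wrist"); R=np.array(i["R"]);print(-R.T@np.array(i["t"]),R[2])
E
```

```text
t: 5.9
eef_pos: [0.6054, 0.2025, 0.0252]
ee_rot: [3.141, 0.003, 0.077]
force: [-8.3, -1.5, 6.1]
width: 0.0596
t 5.9 pos [0.6054 0.2025 0.0252] yaw 4.4 w 0.0596 F [-8.3 -1.5  6.1]
 tool shift mm [ 1.4 -0.9  0.2]  norm [ 0.0028 -0.0018  0.0005]
 turn deg [ 0.1  0.2 -0.1]  norm [ 0.0003  0.001  -0.0005]
[0.67640533 0.20825227 0.18203547] [-0.27097881 -0.02183036 -0.96233774]
```

View pics/w3.png

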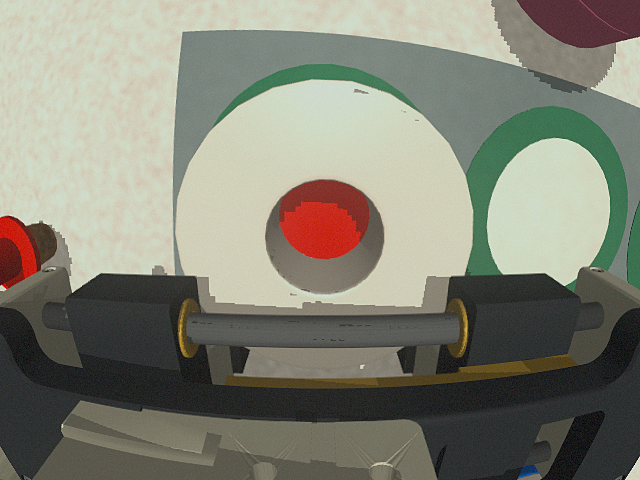

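```bash
cat >> seg.py <<'E'
def circ(P):
    P=np.array(P);A=np.c_[2*P,np.ones(len(P))];s=np.linalg.lstsq(A,(P**2).sum(1),rcond=None)[0]
    return s[:2],np.sqrt(s[2]+s[:2]@s[:2])
def mouth(img,guess,info,z=.08,thr=175):
    """find non-white blob containing the guess pixel, cast contour on plane z, fit circle"""
    hsv=cv2.cvtColor(img,cv2.COLOR_BGR2HSV)
    m=((hsv[...,2]<thr)|(hsv[...,1]>100)).astype(np.uint8)*255
    n,l=cv2.connectedComponents(m); k=l[int(guess[1]),int(guess[0])]
    mm=(l==k).astype(np.uint8)*255
    c=max(cv2.findContours(mm,cv2.RETR_EXTERNAL,cv2.CHAIN_APPROX_NONE)[0],key=cv2.contourArea)[:,0,:]
    P=np.array([onz("wrist",u,v,z,info)[:2] for u,v in c]); x,r=circ(P)
    res=np.abs(np.hypot(*(P-x).T)-r); ok=res<.0015
    x,r=circ(P[ok]); return x,r,c,ok.mean()
E
python3 - <<'E'
from seg import *
a=cv2.imread("pics/w3.png");i=camera_info("wrist")
hsv=cv2.cvtColor(a,cv2.COLOR_BGR2HSV)
print(hsv[236,250:400:6,2]); print(hsv[170:310:6,325,2])
for t in (150,180,200): 
    x,r,c,o=mouth(a,(325,236),i,thr=t);print(t,x,r,o,c.min(0),c.max(0))
for b in blobs(mask(a,"green",60),1000,100000): pass
# white disc of s1: 
print(onz("wrist",550,210,0,i))
E
```

```text
[209 208 211 103 106 109 207 201 205 200 200 200 197 201 202 199 200 199
 204  94  95  92  96 205 208]
[209 213 126 134 133 134 203 201 203 202 199 200 201 202 200 125 131 131
 130 130 128 216 217 138]
150 [0.64859261 0.2054939 ] 0.01688180574941642 1.0 [265 179] [383 293]
180 [0.64852043 0.2055061 ] 0.017028045958811362 1.0 [265 179] [384 293]
200 [0.64848776 0.2054784 ] 0.017134244845620632 1.0 [265 179] [384 294]
[0.65353108 0.07621715 0.        ]
```

```bash
python3 -m inch '[[[0.003,0,0,0,0,0,0.32],[0.002,0,0,0,0,0,0.32],[0,0,0,0,0,0,0.32],[-0.01,0,0,0,0,0,0.32],[-0.03,0,0,0,0,0,0.32],[-0.06,0,-0.02,0,0,0,0.32],[-0.06,0,-0.06,0,0,0,0.32],[-0.06,0,-0.08,0,0,0,0.32],[0,0,-0.08,0,0,0,0.32],[0,0,0,0,0,0,0.32]]]'
python3 - <<'E'
from seg import *
togo(.375,.046,.145,5.4)
E
```

```text
t: 6.95
eef_pos: [0.5023, 0.1973, 0.1515]
ee_rot: [-3.136, -0.01, 0.08]
force: [0.7, 0.6, 0.3]
width: 0.0594
t 6.95 pos [0.5023 0.1973 0.1515] yaw 4.6 w 0.0594 F [0.7 0.6 0.3]
 tool shift mm [-139.   140.8    4.4]  norm [-0.278   0.2815  0.0088]
 turn deg [-0.3 -0.6 -0.8]  norm [-0.0017 -0.0032 -0.0047]
```

```bash
python3 -m inch '[[[-0.0348,0.0352,0,0,0,0,0.32],[-0.0348,0.0352,0,0,0,0,0.32],[-0.0348,0.0352,0,0,0,0,0.32],[-0.0348,0.0352,0,0,0,0,0.32],[-0.0348,0.0352,0,0,0,0,0.32],[-0.0348,0.0352,0,0,0,0,0.32],[-0.0348,0.0352,0,0,0,0,0.32],[-0.0348,0.0352,0,0,0,-0.0044,0.32],[0,0,0,0,0,0,0.32],[0,0,0,0,0,0,0.32]]]'
python3 - <<'E'
from seg import *
togo(.375,.046,.025,5.4)
s=get_state();print(np.round(s["q"],3), np.round(s["ee_rot"],3))
i=camera_info("wrist");a=grab_frame("wrist");cv2.imwrite("pics/w4.png",a)
E
```

```text
t: 7.95
eef_pos: [0.3723, 0.0442, 0.1457]
ee_rot: [-3.141, -0.002, 0.091]
force: [0.3, -0.6, 0.4]
width: 0.0598
t 7.95 pos [0.3723 0.0442 0.1457] yaw 5.2 w 0.0598 F [ 0.3 -0.6  0.4]
 tool shift mm [  2.6  -1.4 120.7]  norm [ 0.0053 -0.0028  0.2414]
 turn deg [-0.1 -0.1 -0.2]  norm [-0.0003 -0.0007 -0.001 ]
[ 0.656 -0.087 -0.721  0.    -0.935  1.006] [-3.141e+00 -2.000e-03  9.100e-02]
```

View pics/w4.png

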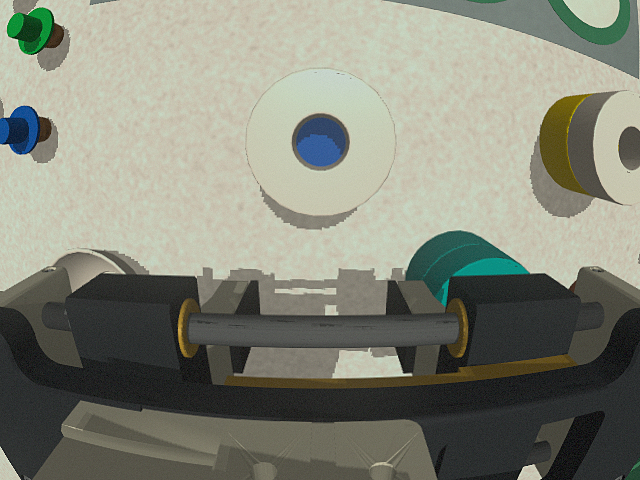

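Run:
```python
from seg import *
i=camera_info("wrist");a=cv2.imread("pics/w4.png")
print(mouth(a,(320,142),i)[:2])
t=cv2.imread("pics/top0.png");hsv=cv2.cvtColor(t,cv2.COLOR_BGR2HSV)
for b in blobs(cv2.inRange(hsv,(81,100,40),(97,255,255)),200):
    e=cv2.fitEllipse(b[3]);print(e,onz("top",*e[0],.08))
```

```text
(array([0.44204391, 0.05251466]), np.float64(0.017097063813103323))
((339.8777770996094, 307.8142395019531), (30.08734893798828, 30.646963119506836), 130.32907104492188) [ 0.33532493 -0.07649463  0.08      ]
```

```bash
python3 -m inch '[[[0.001,0,0.05,0,0,0,0.32],[0.001,-0.001,0.05,0,0,0,0.32],[0.001,-0.001,0.05,0,0,0,0.32],[0.001,0,0.05,0,0,0,0.32],[0,0,0.041,0,0,0,0.32],[0,0,0,0,0,0,0.32],[0,0,0,0,0,0,0.32]]]'
python3 - <<'E'
from seg import *
p=np.array([.442,.0525]);g=np.array([.6506,.0722]);d=g-p;print(np.degrees(np.arctan2(d[1],d[0])),np.linalg.norm(d))
e=g-.0432*d/np.linalg.norm(d)
togo(e[0],e[1],.025,5.4)
E
```

```text
t: 8.7
eef_pos: [0.3739, 0.0457, 0.0246]
ee_rot: [3.141, 0.001, 0.092]
force: [0.3, 0.6, 0.4]
width: 0.0593
5.394962079335458 0.20952816039854877
t 8.7 pos [0.3739 0.0457 0.0246] yaw 5.3 w 0.0593 F [0.3 0.6 0.4]
 tool shift mm [234.8  -0.8  -0.7]  norm [ 0.4696 -0.0017 -0.0013]
 turn deg [ 0.1  0.1 -0.1]  norm [ 0.0003  0.0003 -0.0006]
```

```bash
python3 -m inch '[[[0.02,0,0,0,0,0,0.32],[0.022,0,0,0,0,0,0.32],[0.022,0,0,0,0,0,0.32],[0.022,0,0,0,0,0,0.32],[0.022,0,0,0,0,0,0.32],[0.022,0,0,0,0,0,0.32],[0.022,0,0,0,0,0,0.32],[0.022,0,0,0,0,0,0.32],[0.022,0,0,0,0,0,0.32],[0.022,0,0,0,0,0,0.32],[0.022,0,0,0,0,0,0.32],[0.022,0,0,0,0,0,0.32],[0.022,0,0,0,0,0,0.32],[0.022,0,0,0,0,0,0.32],[0.022,0,0,0,0,0,0.32],[0.022,0,0,0,0,0,0.32],[0.022,0,0,0,0,0,0.32],[0.022,0,0,0,0,0,0.32],[0.022,0,0,0,0,0,0.32],[0.022,0,0,0,0,0,0.32]]]'
python3 -m inch '[[[0.014,0,0,0,0,0,0.32],[0.01,0,0,0,0,0,0.32],[0.006,0,0,0,0,0,0.32],[0.002,0,0,0,0,0,0.32],[0,0,0,0,0,0,0.32]]]'
python3 - <<'E'
from seg import *
togo(.6076,.0681,.025,5.4)
i=camera_info("wrist");a=grab_frame("wrist");cv2.imwrite("pics/w5.png",a)
print(mouth(a,(325,236),i)[:2])
E
```

```text
t: 10.7
eef_pos: [0.5912, 0.0644, 0.0248]
ee_rot: [3.141, 0.003, 0.091]
force: [-6.3, -0.6, 5.4]
width: 0.0596
t: 11.2
eef_pos: [0.6071, 0.0661, 0.0248]
ee_rot: [3.141, 0.002, 0.091]
force: [-5.3, -1.2, 4.2]
width: 0.0599
t 11.2 pos [0.6071 0.0661 0.0248] yaw 5.2 w 0.0599 F [-5.3 -1.2  4.2]
 tool shift mm [ 0.7 -1.9 -0.2]  norm [ 0.0013 -0.0039 -0.0005]
 turn deg [ 0.   0.1 -0.2]  norm [ 0.0001  0.0005 -0.001 ]
(array([0.65011236, 0.07019795]), np.float64(0.016935067802603645))
```

View pics/w5.png

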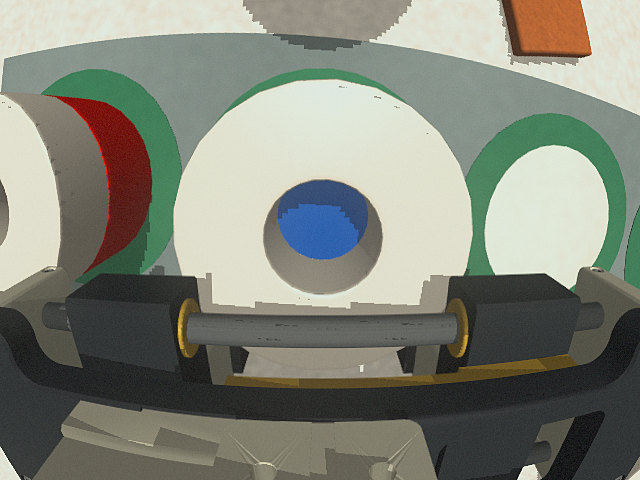

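```bash
python3 -m inch '[[[-0.01,0,0,0,0,0,0.32],[-0.03,0,0,0,0,0,0.32],[-0.06,0,-0.02,0,0,0,0.32],[-0.06,0,-0.06,0,0,0,0.32],[-0.06,0,-0.08,0,0,0,0.32],[0,0,-0.08,0,0,0,0.32],[0,0,0,0,0,-0.025,0.32],[0,0,0,0,0,0.025,0.32],[0,0,0,0,0,0.026,0.32],[0,0,0,0,0,0.026,0.32],[0,0,0,0,0,0,0.32]]]'
python3 - <<'E'
from seg import *
togo(.40,-.1806,.145,-4)
E
```

```text
t: 12.35
eef_pos: [0.4985, 0.0569, 0.145]
ee_rot: [-3.141, -0.001, -0.073]
force: [-0.3, -0.8, 0.1]
width: 0.0601
t 12.35 pos [0.4985 0.0569 0.145 ] yaw -4.2 w 0.0601 F [-0.3 -0.8  0.1]
 tool shift mm [-81.  244.1  -0.3]  norm [-0.1619  0.4881 -0.0007]
 turn deg [-0.1 -0.1 -0.2]  norm [-0.0003 -0.0005 -0.001 ]
```

```bash
python3 -m inch '[[[-0.0202,0.061,0,0,0,0,0.32],[-0.0202,0.061,0,0,0,0,0.32],[-0.0202,0.061,0,0,0,0,0.32],[-0.0202,0.061,0,0,0,0,0.32],[-0.0202,0.061,0,0,0,0,0.32],[-0.0202,0.061,0,0,0,0,0.32],[-0.0202,0.061,0,0,0,0,0.32],[-0.0202,0.061,0,0,0,0,0.32],[0,0,0,0,0,0,0.32],[0,0,0,0,0,0,0.32]]]'
python3 - <<'E'
from seg import *
i=camera_info("wrist");a=grab_frame("wrist");cv2.imwrite("pics/w6.png",a)
togo(.40,-.1806,.025,-4)
E
```

```text
t: 13.35
eef_pos: [0.4, -0.1814, 0.1448]
ee_rot: [-3.142, -0.001, -0.072]
force: [0.6, -0.9, 0.3]
width: 0.0596
t 13.4 pos [ 0.4003 -0.1809  0.1448] yaw -4.1 w 0.0595 F [ 0.4  0.4 -0.5]
 tool shift mm [ -0.4  -0.3 119.8]  norm [-0.0008 -0.0006  0.2395]
 turn deg [-0.  -0.1 -0.1]  norm [-0.     -0.0003 -0.0004]
```

View pics/w6.png

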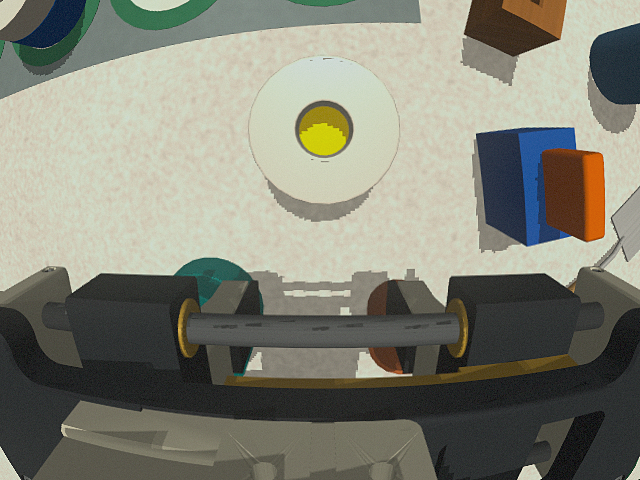

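```bash
python3 - <<'E'
from seg import *
i=camera_info("wrist");a=cv2.imread("pics/w6.png")
p=mouth(a,(324,128),i);print(p[:2]);p=p[0]
g=np.array([.6495,-.198]);d=g-p;print(np.degrees(np.arctan2(d[1],d[0])),np.linalg.norm(d))
e=g-.0432*d/np.linalg.norm(d);b=p-.07*d/np.linalg.norm(d);print(e,b)
togo(*b,.025,-4)
E
python3 -m inch '[[[0,0,0.05,0,0,0,0.32],[0,0,0.05,0,0,0,0.32],[0,0,0.05,0,0,0,0.32],[0,0,0.05,0,0,0,0.32],[0,0,0.04,0,0,0,0.32],[0,0,0,0,0,0,0.32],[0,0,0,0,0,0,0.32]]]'
```

```text
(array([ 0.47765234, -0.18725548]), np.float64(0.017031417774980878))
-3.5776759974937615 0.17218322340887554
[ 0.60638419 -0.19530425] [ 0.40778876 -0.18288737]
t 13.4 pos [ 0.4003 -0.1809  0.1448] yaw -4.1 w 0.0595 F [ 0.4  0.4 -0.5]
 tool shift mm [  7.5   1.4 119.8]  norm [0.0151 0.0029 0.2395]
 turn deg [-0.  -0.1 -0.1]  norm [-0.     -0.0003 -0.0004]
t: 14.1
eef_pos: [0.4004, -0.1803, 0.0248]
ee_rot: [3.141, 0.001, -0.07]
force: [0.2, 0.2, -0.2]
width: 0.0597
```

```bash
python3 -m inch '[[[0.02,0,0,0,0,0,0.32],[0.022,0.0002,0,0,0,0,0.32],[0.022,0.0002,0,0,0,0,0.32],[0.022,0,0,0,0,0,0.32],[0.022,0,0,0,0,0,0.32],[0.022,0,0,0,0,0,0.32],[0.022,0,0,0,0,0,0.32],[0.022,0,0,0,0,0,0.32],[0.022,0,0,0,0,0,0.32],[0.022,0,0,0,0,0,0.32],[0.022,0,0,0,0,0,0.32],[0.022,0,0,0,0,0,0.32],[0.022,0,0,0,0,0,0.32],[0.022,0,0,0,0,0,0.32],[0.022,0,0,0,0,0,0.32],[0.022,0,0,0,0,0,0.32],[0.022,0,0,0,0,0,0.32],[0.016,0,0,0,0,0,0.32],[0.01,0,0,0,0,0,0.32],[0.006,0,0,0,0,0,0.32]]]'
python3 -m inch '[[[0.004,0,0,0,0,0,0.32],[0.003,0,0,0,0,0,0.32],[0,0,0,0,0,0,0.32]]]'
python3 - <<'E'
from seg import *
togo(.6064,-.1953,.025,-4)
i=camera_info("wrist");a=grab_frame("wrist");cv2.imwrite("pics/w7.png",a)
print(mouth(a,(325,236),i)[:2])
E
```

```text
t: 16.1
eef_pos: [0.5998, -0.1958, 0.0244]
ee_rot: [3.141, 0.004, -0.072]
force: [-8.7, 1.3, 6.8]
width: 0.0598
t: 16.4
eef_pos: [0.6033, -0.1961, 0.0245]
ee_rot: [3.141, 0.004, -0.072]
force: [-7.2, 0.2, 5.8]
width: 0.0597
t 16.4 pos [ 0.6033 -0.1961  0.0245] yaw -4.1 w 0.0597 F [-7.2  0.2  5.8]
 tool shift mm [ 3.1 -1.  -0.6]  norm [ 0.0061 -0.0021 -0.0011]
 turn deg [ 0.   0.2 -0.1]  norm [ 0.      0.0012 -0.0008]
(array([ 0.64611715, -0.19900756]), np.float64(0.01701614534617399))
```

View pics/w7.png

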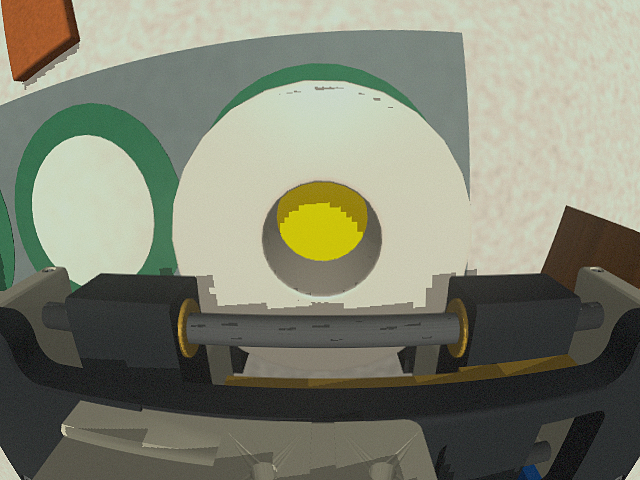

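```bash
python3 -m inch '[[[0.004,0,0,0,0,0,0.32],[0.003,0,0,0,0,0,0.32],[0,0,0,0,0,0,0.32],[-0.01,0,0,0,0,0,0.32],[-0.03,0,0,0,0,0,0.32],[-0.06,0,-0.02,0,0,0,0.2],[-0.06,0,-0.06,0,0,0,0.2],[-0.06,0,-0.08,0,0,0,0.2],[0,0,-0.09,0,0,0,0.2],[0,0,-0.09,0,0,0,0.2],[0,0,0,0,0,0,0.2]]]'
python3 - <<'E'
from seg import *
togo(.395,-.345,.2,0)
for u,v in [(434,274.6)]: print(onz("top",u,v,.125))
E
```

```text
t: 17.55
eef_pos: [0.5027, -0.1889, 0.202]
ee_rot: [3.141, -0.013, -0.07]
force: [0.4, 0.5, -0.5]
width: 0.0707
t 17.55 pos [ 0.5027 -0.1889  0.202 ] yaw -4.0 w 0.0707 F [ 0.4  0.5 -0.5]
 tool shift mm [-96.5 163.3   0.9]  norm [-0.193   0.3266  0.0019]
 turn deg [ 0.1 -0.7 -4. ]  norm [ 0.0005 -0.0041 -0.0224]
[ 0.43533595 -0.34142936  0.125     ]
```

```bash
python3 -m inch '[[[-0.0322,0.0544,0,0,0,0,0.2],[-0.0322,0.0544,0,0,0,0,0.2],[-0.0322,0.0544,0,0,0,0,0.2],[-0.0322,0.0544,0,0,0,0,0.2],[-0.0322,0.0544,0,0,0,0,0.2],[-0.0322,0.0544,0,0,0,-0.0224,0.2],[0,0,0,0,0,0,0.2],[0,0,0,0,0,0,0.2]]]'
python3 - <<'E'
from seg import *
togo(.395,-.345,.2,0)
i=camera_info("wrist");a=grab_frame("wrist");cv2.imwrite("pics/w8.png",a)
t=grab_frame("top");cv2.imwrite("pics/top8.png",t)
E
```

```text
t: 18.35
eef_pos: [0.3906, -0.3447, 0.1947]
ee_rot: [3.141, -0.001, -0.004]
force: [-0.8, 0.2, 0.3]
width: 0.0702
t 18.35 pos [ 0.3906 -0.3447  0.1947] yaw -0.2 w 0.0702 F [-0.8  0.2  0.3]
 tool shift mm [ 4.4  0.3 -5.3]  norm [ 0.0088  0.0007 -0.0106]
 turn deg [ 0.  -0.  -0.2]  norm [ 0.0001 -0.0003 -0.0011]
```

View pics/w8.png

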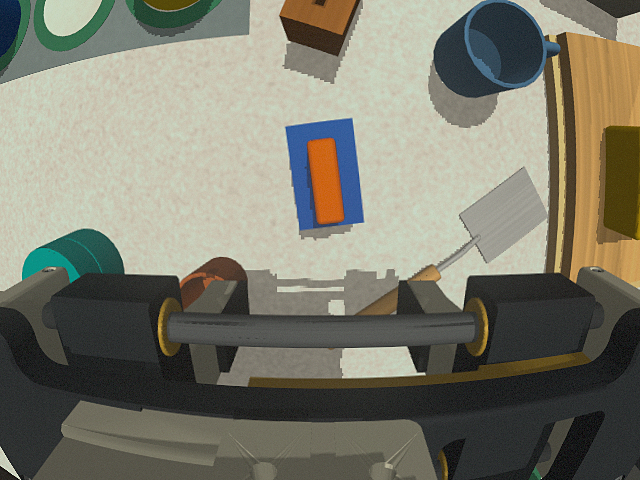

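View pics/top8.png

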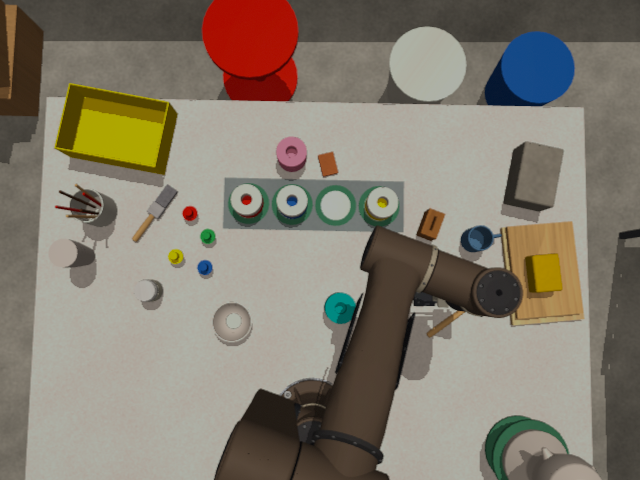

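Run:
```python
from seg import *
i=camera_info("wrist");a=cv2.imread("pics/w8.png");hsv=cv2.cvtColor(a,cv2.COLOR_BGR2HSV)
print(hsv[130:230:6,326].tolist())
for vm in (150,200,215):
  m=cv2.inRange(hsv,(5,150,vm),(18,255,255)); m[:, :280]=0
  for b in blobs(m,500,9000):
    if not(290<b[0]<370): continue
    P=np.array([onz("wrist",u,v,.125,i)[:2] for u,v in b[3][:,0]])
    r=cv2.minAreaRect((P*1000).astype(np.float32)); print(vm,b[:3],r, cv2.boundingRect(b[3]))
mb=mask(a,"blue",110)|mask(a,"orange",110); mb[:, :270]=0;mb[:,380:]=0
for b in blobs(mb,2000,20000):
    P=np.array([onz("wrist",u,v,.075,i)[:2] for u,v in b[3][:,0]])
    print("stand",b[:3],cv2.minAreaRect((P*1000).astype(np.float32)))
```

```text
[[109, 164, 162], [108, 181, 161], [13, 215, 206], [13, 223, 206], [13, 213, 208], [13, 221, 207], [12, 224, 208], [12, 218, 207], [14, 236, 202], [13, 224, 204], [14, 250, 203], [13, 238, 205], [13, 224, 206], [13, 241, 203], [14, 244, 205], [12, 221, 203], [110, 109, 108]]
150 (325.4439555349699, 180.44557665585918, 2159.0) ((436.7437438964844, -345.7279968261719), (52.21693801879883, 16.616065979003906), 7.169161319732666) (308, 138, 36, 86)
200 (325.373197625106, 179.51229855810007, 1572.0) ((437.1874084472656, -345.7061462402344), (49.97187423706055, 13.11384105682373), 6.937459468841553) (310, 139, 31, 83)
stand (324.82089478127017, 173.34885048910073, 6713.0) ((436.3142395019531, -345.7569885253906), (79.22844696044922, 49.40876770019531), 7.1515913009643555)
stand (316.9828833598024, 20.88730074701488, 2833.5) ((557.5751342773438, -338.6802673339844), (52.59595489501953, 48.84053039550781), 70.8608169555664)
```

```bash
python3 -m inch '[[[0,0,0,0,0,-0.041,0.2],[0,0,0,0,0,0,0.2]]]'
python3 - <<'E'
from seg import *
togo(.4365,-.3457,.083,7.2)
E
```

```text
t: 18.65
eef_pos: [0.3913, -0.3434, 0.1946]
ee_rot: [3.141, -0.0, 0.131]
force: [-0.7, 0.3, -0.7]
width: 0.0699
t 18.65 pos [ 0.3913 -0.3434  0.1946] yaw 7.5 w 0.0699 F [-0.7  0.3 -0.7]
 tool shift mm [ 44.5   8.2 111.7]  norm [0.089  0.0164 0.2233]
 turn deg [ 0.  -0.   0.3]  norm [ 0.     -0.0001  0.0016]
```

```bash
python3 -m inch '[[[0.0445,0.0082,0,0,0,0.0016,0.2],[0.0445,0.0082,0,0,0,0,0.2],[0,0,0.05,0,0,0,0.2],[0,0,0.05,0,0,0,0.2],[0,0,0.05,0,0,0,0.2],[0,0,0.05,0,0,0,0.2],[0,0,0.0233,0,0,0,0.2],[0,0,0,0,0,0,0.2],[0,0,0,0,0,0,0.2]]]'
python3 - <<'E'
from seg import *
togo(.4365,-.3457,.083,7.2)
E
```

```text
t: 19.55
eef_pos: [0.4365, -0.3466, 0.0837]
ee_rot: [3.141, -0.0, 0.122]
force: [1.2, 0.2, 0.8]
width: 0.0703
t 19.55 pos [ 0.4365 -0.3466  0.0837] yaw 7.0 w 0.0703 F [1.2 0.2 0.8]
 tool shift mm [ 0.1 -0.9  0.7]  norm [ 0.0003 -0.0019  0.0013]
 turn deg [ 0.  -0.  -0.2]  norm [ 0.0002 -0.0001 -0.0011]
```

```bash
python3 -m inch '[[[0,-0.0019,0,0,0,-0.001,0.6],[0,0,0,0,0,0,1],[0,0,0,0,0,0,1],[0,0,0,0,0,0,1],[0,0,0,0,0,0,1],[0,0,0,0,0,0,1],[0,0,0,0,0,0,1],[0,0,0,0,0,0,1]]]' 40
python3 -m inch '[[[0,0,-0.01,0,0,0,1],[0,0,-0.02,0,0,0,1],[0,0,-0.03,0,0,0,1],[0,0,-0.04,0,0,0,1],[0,0,-0.04,0,0,0,1],[0,0,-0.04,0,0,0,1],[0,0,-0.02,0,0,0,1],[0,0,0,0,0,0,1]]]'
python3 - <<'E'
from seg import *
togo(.47,-.36,.183,7.2)
i=camera_info("wrist");a=grab_frame("wrist");cv2.imwrite("pics/w9.png",a)
E
```

```text
t: 20.35
eef_pos: [0.4356, -0.3457, 0.0829]
ee_rot: [3.142, 0.0, 0.126]
force: [0.1, -0.2, -0.1]
width: 0.0176
t: 21.15
eef_pos: [0.4364, -0.3458, 0.1848]
ee_rot: [3.14, -0.003, 0.126]
force: [-0.4, -0.4, -0.6]
width: 0.018
t 21.15 pos [ 0.4364 -0.3458  0.1848] yaw 7.2 w 0.018 F [-0.4 -0.4 -0.6]
 tool shift mm [31.6 18.3  1.9]  norm [0.0632 0.0365 0.0037]
 turn deg [ 0.1 -0.2  0. ]  norm [ 0.0005 -0.0009  0.0001]
```

View pics/w9.png

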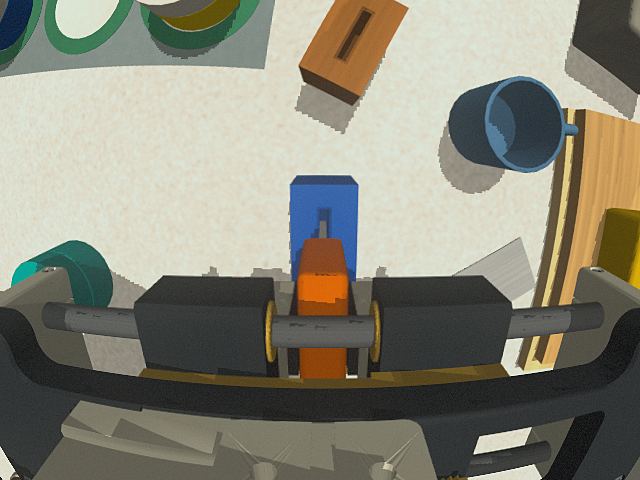

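```bash
python3 -m inch '[[[0.03,0,-0.01,0,0,0,1],[0.035,0,-0.01,0,0,0,1],[0.035,0,-0.01,0,0,0,1],[0.02,0,0,0,0,0,1],[0,0,0,0,0,0,1],[0,0,0,0,0,0,1],[0,0,0,0,0,0,1]]]'
python3 - <<'E'
from seg import *
togo(.5,-.345,.2,7.2)
i=camera_info("wrist");a=grab_frame("wrist");cv2.imwrite("pics/w10.png",a)
E
```

```text
t: 21.9
eef_pos: [0.4944, -0.338, 0.1973]
ee_rot: [-3.141, 0.001, 0.126]
force: [-0.4, -0.5, -0.8]
width: 0.0177
t 21.9 pos [ 0.4944 -0.338   0.1973] yaw 7.2 w 0.0177 F [-0.4 -0.5 -0.8]
 tool shift mm [ 4.7  7.7 -2.7]  norm [ 0.0094  0.0154 -0.0054]
 turn deg [-0.   0.1 -0. ]  norm [-0.0002  0.0003 -0.    ]
```

View pics/w10.png

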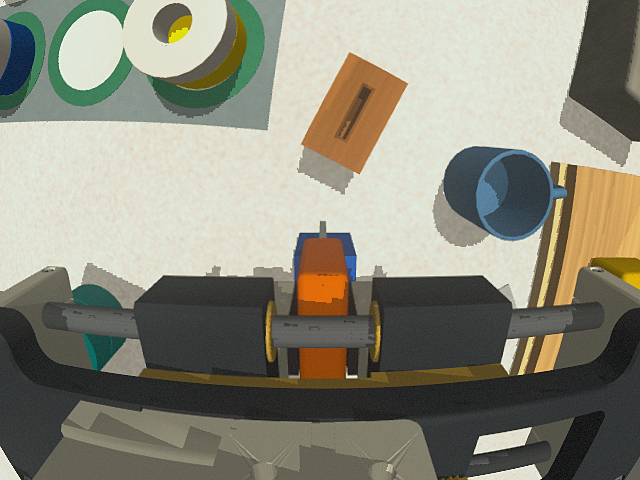

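Run:
```python
from seg import *
i=camera_info("wrist");a=cv2.imread("pics/w10.png");hsv=cv2.cvtColor(a,cv2.COLOR_BGR2HSV)
print(hsv[112,300:400:5].tolist())
sub=cv2.inRange(hsv,(3,90,110),(20,255,255));sub[:, :290]=0;sub[:,420:]=0;sub[210:]=0
for b in blobs(sub,1000,20000):
    P=np.array([onz("wrist",u,v,.075,i)[:2] for u,v in b[3][:,0]])
    print("block",b[:3],cv2.minAreaRect((P*1000).astype(np.float32)))
    m=np.zeros(sub.shape,np.uint8);cv2.drawContours(m,[b[3]],-1,255,-1)
    m=cv2.erode(m,np.ones((9,9)))
    for vt in (110,135):
      d=((hsv[...,2]<vt)&(m>0)).astype(np.uint8)*255
      for s in blobs(d,60):
        P=np.array([onz("wrist",u,v,.073,i)[:2] for u,v in s[3][:,0]])
        print(" slot",vt,s[:3],cv2.minAreaRect((P*1000).astype(np.float32)))
cv2.imwrite("pics/slot.png",cv2.resize(a[40:200,280:430],None,fx=4,fy=4,interpolation=0))
```

```text
[[23, 32, 218], [30, 16, 225], [26, 18, 227], [35, 13, 230], [14, 162, 180], [15, 164, 166], [14, 163, 163], [14, 159, 165], [14, 164, 163], [15, 168, 172], [14, 142, 104], [14, 133, 109], [14, 158, 137], [15, 164, 173], [14, 160, 171], [14, 159, 173], [14, 158, 174], [14, 158, 174], [13, 162, 179], [36, 16, 226]]
block (353.8681706114398, 112.87310157790927, 6760.0) ((588.6046142578125, -349.65545654296875), (49.79545593261719, 79.89775085449219), 69.8956069946289)
 slot 110 (356.6494004796163, 108.3083932853717, 347.5) ((589.394287109375, -350.0872497558594), (7.03640604019165, 44.273685455322266), 70.89070892333984)
 slot 135 (354.50824175824175, 109.56471306471306, 546.0) ((589.131591796875, -349.1540222167969), (9.23133659362793, 46.0683708190918), 69.19639587402344)
```

View pics/slot.png

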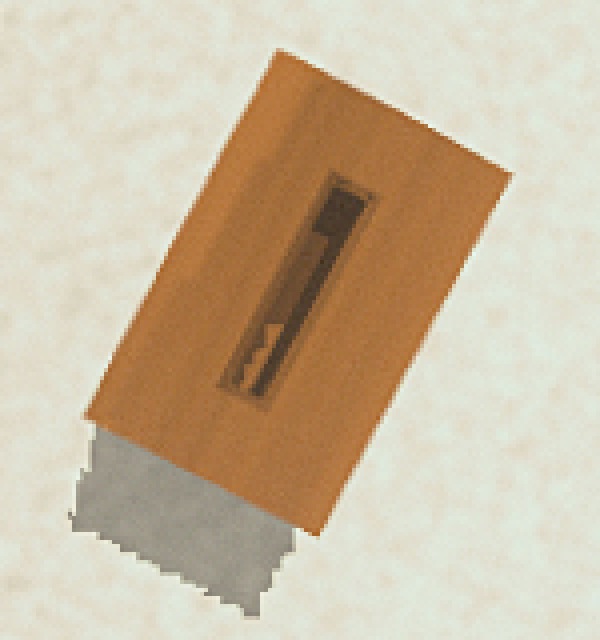

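```bash
python3 -m inch '[[[0,0,0,0,0,0.038,1],[0,0,0,0,0,0.038,1],[0,0,0,0,0,0.038,1],[0,0,0,0,0,0.038,1],[0,0,0,0,0,0,1],[0,0,0,0,0,0,1]]]'
python3 - <<'E'
from seg import *
togo(.5878,-.3494,.17,-20.1)
E
```

```text
t: 22.55
eef_pos: [0.4948, -0.3382, 0.198]
ee_rot: [-3.142, -0.0, -0.349]
force: [-0.4, -0.4, 0.3]
width: 0.0179
t 22.55 pos [ 0.4948 -0.3382  0.198 ] yaw -20.0 w 0.0179 F [-0.4 -0.4  0.3]
 tool shift mm [ 91.2 -21.2  28.1]  norm [ 0.1825 -0.0424  0.0561]
 turn deg [-0.  -0.   0.1]  norm [-0.     -0.0001  0.0007]
```

```bash
python3 -m inch '[[[0.0365,-0.0085,0.011,0,0,0.0007,1],[0.0365,-0.0085,0.011,0,0,0,1],[0.0365,-0.0085,0.011,0,0,0,1],[0.0365,-0.0085,0.011,0,0,0,1],[0.0365,-0.0085,0.011,0,0,0,1],[0,0,0,0,0,0,1],[0,0,0,0,0,0,1],[0,0,0,0,0,0,1]]]'
python3 - <<'E'
from seg import *
togo(.5878,-.3494,.15,-20.1)
i=camera_info("wrist");a=grab_frame("wrist");cv2.imwrite("pics/w11.png",a)
cv2.imwrite("pics/s11.png",grab_frame("side"))
E
```

```text
t: 23.35
eef_pos: [0.5876, -0.3498, 0.1706]
ee_rot: [3.142, 0.0, -0.353]
force: [-0.2, -0.6, -1.8]
width: 0.0179
t 23.35 pos [ 0.5876 -0.3498  0.1706] yaw -20.2 w 0.0179 F [-0.2 -0.6 -1.8]
 tool shift mm [ 0.1 -0.4 20.6]  norm [ 0.0002 -0.0008  0.0412]
 turn deg [ 0.   0.  -0.1]  norm [ 0.      0.     -0.0007]
```

View pics/w11.png

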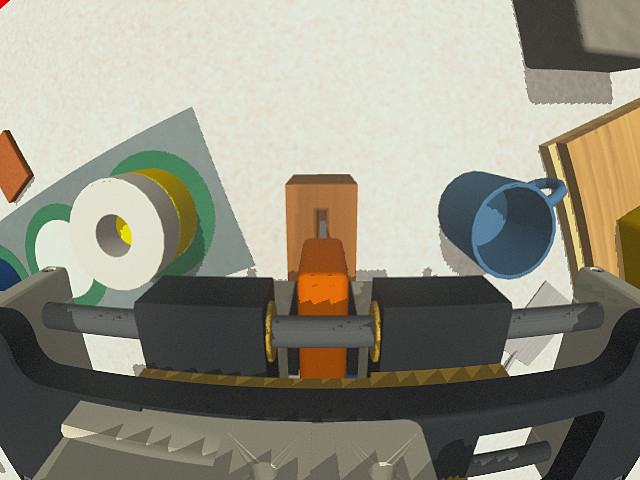

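```bash
python3 -m inch '[[[0,-0.0004,0.014,0,0,0,1],[0,-0.0004,0.014,0,0,0,1],[0,0,0.01,0,0,0,1],[0,0,0.01,0,0,0,1],[0,0,0.01,0,0,0,1],[0,0,0.01,0,0,0,1],[0,0,0,0,0,0,1]]]'
python3 -c "
from h import *
togo(.5878,-.3494,.083,-20.1)"
```

```text
t: 24.15
eef_pos: [0.5878, -0.3492, 0.1353]
ee_rot: [-3.142, 0.002, -0.354]
force: [0.3, -0.5, -0.8]
width: 0.018
t 24.15 pos [ 0.5878 -0.3492  0.1353] yaw -20.3 w 0.018 F [ 0.3 -0.5 -0.8]
 tool shift mm [ 0.2  0.2 52.3]  norm [0.0004 0.0004 0.1046]
 turn deg [-0.   0.1 -0.2]  norm [-0.      0.0005 -0.0011]
```

```bash
python3 -m inch '[[[0,0,0.016,0,0,-0.001,1],[0,0,0.016,0,0,0,1],[0,0,0.016,0,0,0,1],[0,0,0.016,0,0,0,1],[0,0,0.016,0,0,0,1],[0,0,0.01,0,0,0,1],[0,0,0.006,0,0,0,1],[0,0,0.004,0,0,0,1],[0,0,0.003,0,0,0,1],[0,0,0,0,0,0,1]]]'
python3 -c "
from h import *
togo(.5878,-.3494,.083,-20.1)"
```

```text
t: 25.15
eef_pos: [0.5883, -0.3494, 0.085]
ee_rot: [3.142, -0.0, -0.351]
force: [-0.2, -0.4, -1.3]
width: 0.018
t 25.15 pos [ 0.5883 -0.3494  0.085 ] yaw -20.1 w 0.018 F [-0.2 -0.4 -1.3]
 tool shift mm [-0.5  0.2  2. ]  norm [-0.0009  0.0003  0.0039]
 turn deg [ 0. -0. -0.]  norm [ 0.     -0.0001 -0.    ]
```

```bash
python3 -m inch '[[[0,0,0.002,0,0,0,1],[0,0,0.002,0,0,0,1],[0,0,0.002,0,0,0,1],[0,0,0,0,0,0,1]]]'
python3 -m inch '[[[0,0,0.002,0,0,0,1],[0,0,0,0,0,0,1]]]'
```

```text
t: 25.55
eef_pos: [0.5884, -0.3494, 0.083]
ee_rot: [3.141, -0.001, -0.351]
force: [-1.8, 1.1, 4.7]
width: 0.0179
t: 25.75
eef_pos: [0.5884, -0.3495, 0.0829]
ee_rot: [3.141, -0.001, -0.35]
force: [-3.5, 1.9, 10.0]
width: 0.0175
```

```bash
python3 -m inch '[[[0,0,0,0,0,0,0.7],[0,0,0,0,0,0,0.4],[0,0,0,0,0,0,0.3],[0,0,0,0,0,0,0.3],[0,0,-0.03,0,0,0,0.3],[0,0,-0.06,0,0,0,0.3],[0,0,-0.08,0,0,0,0.3],[0,0,-0.08,0,0,0,0.3],[-0.06,0,-0.04,0,0,0,0.3],[-0.08,0,0,0,0,0,0.3],[-0.06,0,0,0,0,0,0.3],[0,0,0,0,0,0,0.3]]]'
python3 - <<'E'
from seg import *
togo(.35,.2,.2,0)
i=camera_info("wrist");a=grab_frame("wrist");cv2.imwrite("pics/w12.png",a)
for n in("top","side"): cv2.imwrite(f"pics/{n}12.png",grab_frame(n))
E
```

```text
t: 26.95
eef_pos: [0.4916, -0.3141, 0.2283]
ee_rot: [-3.141, -0.002, -0.351]
force: [1.6, -0.5, -0.1]
width: 0.0611
t 26.95 pos [ 0.4916 -0.3141  0.2283] yaw -20.1 w 0.0611 F [ 1.6 -0.5 -0.1]
 tool shift mm [-309.8 -434.1   28. ]  norm [-0.6195 -0.8681  0.056 ]
 turn deg [ -0.   -0.1 -20.1]  norm [-1.000e-04 -7.000e-04 -1.117e-01]
```

View pics/w12.png

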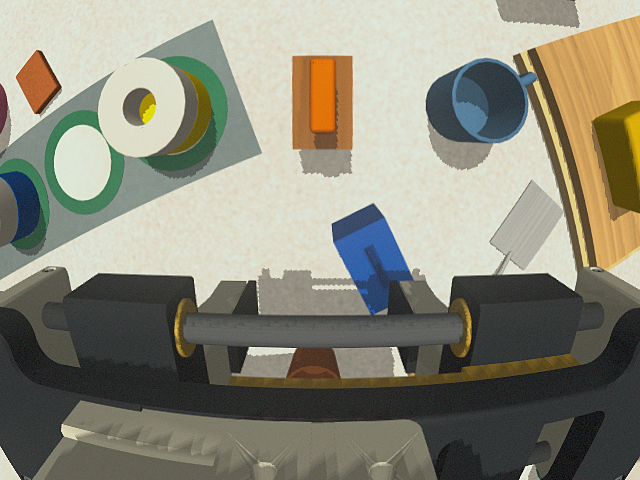

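View pics/top12.png

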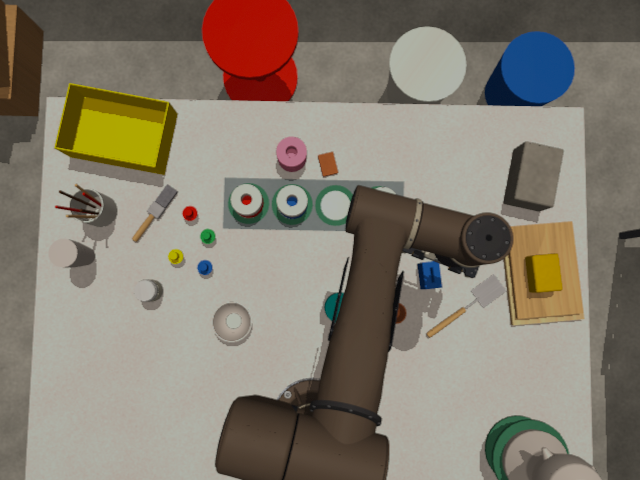

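View pics/side12.png

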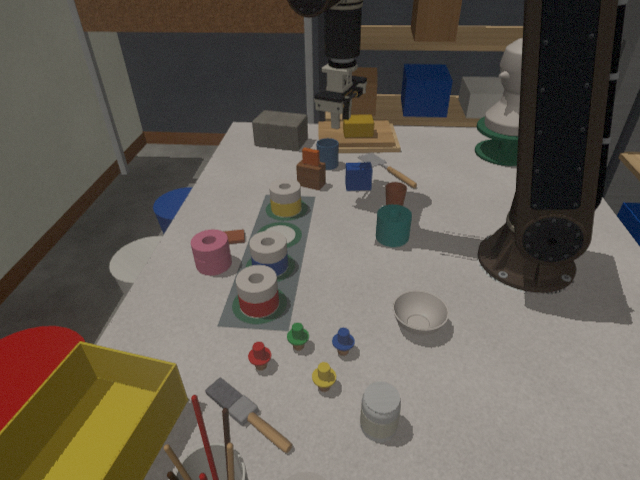

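```bash
python3 -m inch '[[[0,0,0,0,0,-0.0372,0.5],[0,0,0,0,0,-0.0372,0.5],[0,0,0,0,0,-0.0372,0.5],[-0.008,-0.08,0,0,0,0,0.5],[-0.008,-0.08,0,0,0,0,0.5],[-0.008,-0.08,0,0,0,0,0.5],[-0.008,-0.08,0,0,0,0,0.5],[-0.008,-0.08,0,0,0,0,0.5],[-0.008,-0.08,0,0,0,0,0.5],[-0.008,-0.08,0,0,0,0,0.5],[-0.008,-0.08,0,0,0,0,0.5],[-0.008,-0.08,0,0,0,0,0.5],[-0.008,-0.08,0,0,0,0,0.5],[-0.008,-0.08,0,0,0,0,0.5],[-0.008,-0.08,0,0,0,0,0.5],[-0.008,-0.08,0,0,0,0,0.5],[-0.008,-0.08,0,0,0,0,0.5],[-0.008,-0.08,0,0,0,0,0.5],[0,0,0,0,0,0,0.5],[0,0,0,0,0,0,0.5]]]'
python3 - <<'E'
from seg import *
togo(.41,.36,.22,0)
E
```

```text
t: 29.1
eef_pos: [0.4346, 0.2864, 0.2254]
ee_rot: [3.14, 0.001, 0.002]
force: [0.4, -0.6, 0.6]
width: 0.0437
t 29.1 pos [0.4346 0.2864 0.2254] yaw 0.1 w 0.0437 F [ 0.4 -0.6  0.6]
 tool shift mm [-24.5 -73.7   5.3]  norm [-0.049  -0.1474  0.0106]
 turn deg [0.1 0.  0.1]  norm [0.0004 0.0002 0.0005]
```

```bash
python3 -m inch '[[[-0.0163,-0.05,0,0,0,0,0.5],[-0.0163,-0.05,0,0,0,0,0.5],[-0.0163,-0.048,0,0,0,0,0.5],[0,0,0,0,0,0,0.5],[0,0,0,0,0,0,0.5]]]'
python3 - <<'E'
from seg import *
togo(.41,.36,.22,0)
i=camera_info("wrist");a=grab_frame("wrist");cv2.imwrite("pics/w13.png",a)
for c in ["red","yellow","green","blue"]:
    for b in blobs(mask(a,c,110),300,6000):
        P=np.array([onz("wrist",u,v,.034,i)[:2] for u,v in b[3][:,0]]);x,r=circ(P)
        res=np.hypot(*(P-x).T)-r
        print(c,np.round(b[:3],1),np.round(x,4),round(r,4),np.round(np.abs(res).max(),4))
E
```

```text
t: 29.6
eef_pos: [0.4103, 0.3586, 0.2257]
ee_rot: [3.141, 0.0, -0.0]
force: [0.4, -1.0, 0.6]
width: 0.0439
t 29.6 pos [0.4103 0.3586 0.2257] yaw -0.0 w 0.0439 F [ 0.4 -1.   0.6]
 tool shift mm [-0.3 -1.4  5.7]  norm [-0.0005 -0.0028  0.0115]
 turn deg [ 0.  0. -0.]  norm [ 0.0002  0.0001 -0.0001]
red [455.6  18.2 939.5] [0.622  0.2194] 0.0283 0.02
red [ 299.3   12.9 1168.5] [0.6067 0.3803] 0.0197 0.0071
yellow [ 258.7  141.8 1754.5] [0.4803 0.4185] 0.0225 0.0006
green [ 359.2   76.1 1715. ] [0.5423 0.3244] 0.0222 0.0008
green [623.   68.9 398.5] [ 0.6023 -0.0041] 0.0242 0.0203
green [531.6  28.5 477.5] [0.6182 0.1274] 0.0236 0.0157
blue [ 352.6  174.4 1719. ] [0.4486 0.3301] 0.0222 0.0008
blue [ 554.6   28.8 1275.5] [0.6241 0.0987] 0.0317 0.031
```

View pics/w13.png

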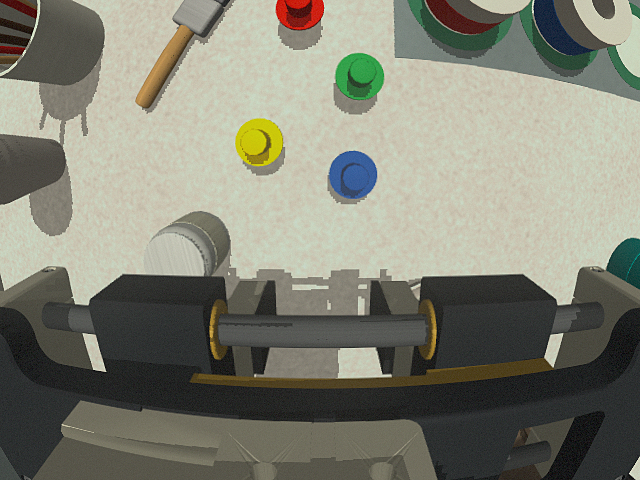

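```bash
python3 -m inch '[[[0.0383,0.0285,0,0,0,0,0.5],[0.0383,0.0285,0,0,0,0,0.5],[0,0,0.07,0,0,0,0.5],[0,0,0.07,0,0,0,0.5],[0,0,0.07,0,0,0,0.5],[0,0,0.06,0,0,0,0.5],[0,0,0.04,0,0,0,0.5],[0,0,0.02,0,0,0,0.5],[0,0,0,0,0,0,0.5],[0,0,0,0,0,0,0.5]]]'
python3 - <<'E'
from seg import *
togo(.4486,.3301,.039,0)
E
```

```text
t: 30.65
eef_pos: [0.449, 0.3306, 0.0618]
ee_rot: [-3.141, -0.001, -0.001]
force: [0.2, 0.5, -0.1]
width: 0.0442
t 30.65 pos [0.449  0.3306 0.0618] yaw -0.0 w 0.0442 F [ 0.2  0.5 -0.1]
 tool shift mm [-0.4  0.5 22.8]  norm [-0.0008  0.001   0.0457]
 turn deg [-0. -0. -0.]  norm [-0.0002 -0.0003 -0.0002]
```

```bash
python3 -m inch '[[[-0.0008,0.001,0.023,0,0,0,0.5],[0,0,0.0225,0,0,0,0.5],[0,0,0,0,0,0,0.5],[0,0,0,0,0,0,1],[0,0,0,0,0,0,1],[0,0,0,0,0,0,1],[0,0,0,0,0,0,1],[0,0,0,0,0,0,1]]]' 40
python3 -m inch '[[[0,0,-0.01,0,0,0,1],[0,0,-0.04,0,0,0,1],[0,0,-0.08,0,0,0,1],[0,0,-0.08,0,0,0,1],[0,0,-0.04,0,0,0,1],[0,0,0,0,0,0,1]]]'
python3 - <<'E'
from seg import *
togo(.58,.0702,.165,0)
E
```

```text
t: 31.45
eef_pos: [0.4481, 0.3303, 0.0385]
ee_rot: [-3.141, -0.0, -0.0]
force: [-0.1, 0.1, 0.4]
width: 0.0229
t: 32.05
eef_pos: [0.4492, 0.3315, 0.1672]
ee_rot: [-3.136, -0.004, 0.0]
force: [-0.3, 0.5, -0.7]
width: 0.0234
t 32.05 pos [0.4492 0.3315 0.1672] yaw 0.0 w 0.0234 F [-0.3  0.5 -0.7]
 tool shift mm [130.7 261.3   1.5]  norm [0.2614 0.5226 0.0029]
 turn deg [-0.3 -0.2  0. ]  norm [-0.0016 -0.0014  0.0001]
```

```bash
python3 -m inch '[[[0.0315,0.065,0,0,0,0,1],[0.0315,0.065,0,0,0,0,1],[0.0315,0.065,0,0,0,0,1],[0.0315,0.065,0,0,0,0,1],[0.0315,0.065,0,0,0,0,1],[0.0315,0.065,0,0,0,0,1],[0.0315,0.066,0,0,0,0,1],[0.0315,0.066,0,0,0,0,1],[0,0,0,0,0,0,1],[0,0,0,0,0,0,1]]]'
python3 - <<'E'
from seg import *
togo(.575,.0702,.165,0)
i=camera_info("wrist");a=grab_frame("wrist");cv2.imwrite("pics/w14.png",a)
cv2.imwrite("pics/top14.png",grab_frame("top"))
E
```

```text
t: 33.05
eef_pos: [0.5734, 0.0679, 0.1622]
ee_rot: [3.141, 0.002, -0.003]
force: [0.9, -0.1, -0.5]
width: 0.0234
t 33.05 pos [0.5734 0.0679 0.1622] yaw -0.1 w 0.0234 F [ 0.9 -0.1 -0.5]
 tool shift mm [ 1.5 -2.3 -2.8]  norm [ 0.0031 -0.0046 -0.0056]
 turn deg [ 0.   0.1 -0.1]  norm [ 0.0001  0.0005 -0.0008]
```

View pics/w14.png

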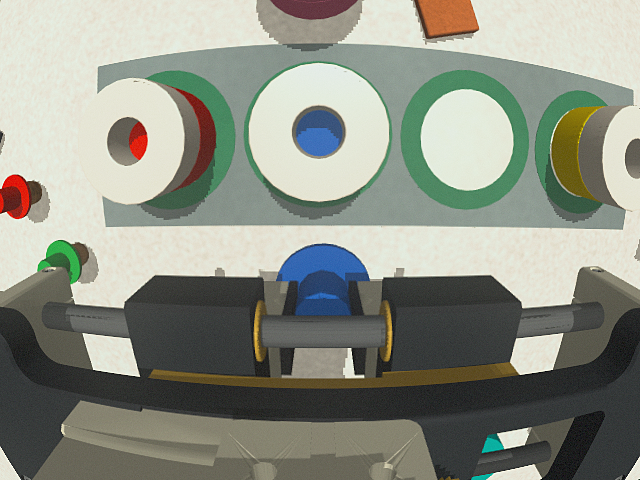

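View pics/top14.png

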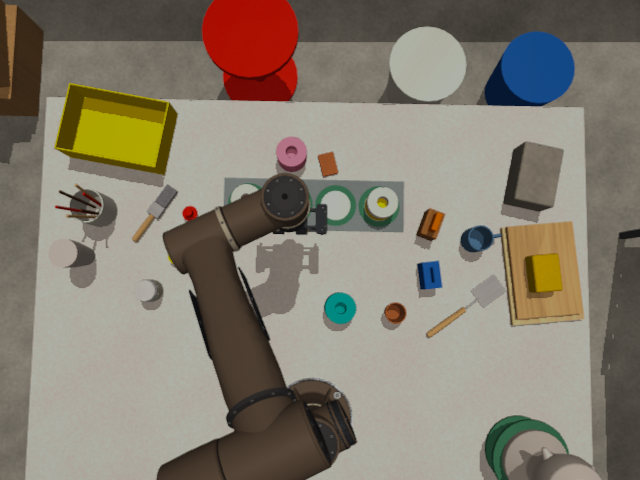

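```bash
cat >> seg.py <<'E'
def inhand(a,i,color,z):
    m=mask(a,color,110); out=[]
    for b in blobs(m,500,20000):
        if 200<b[0]<440 and 230<b[1]<330:
            P=[onz("wrist",u,v,z,i)[:2] for u,v in b[3][:,0] if v<272]
            x,r=circ(P); print("flange in hand",x,r,len(P)); return x
E
python3 - <<'E'
from seg import *
i=camera_info("wrist");a=cv2.imread("pics/w14.png")
s=get_state();z=s["eef_pos"][2]
x=inhand(a,i,"blue",z-.0385+.034)
for g in [(318,132),(128,142),(633,160)]:print(mouth(a,g,i)[:2])
togo(.6501,.0702,.165,0)
E
```

```text
flange in hand [0.57590342 0.06915611] 0.021751931423348633 98
(array([0.64952759, 0.07185226]), np.float64(0.01686943472044968))
(array([0.65019731, 0.20668134]), np.float64(0.016878299236558442))
(array([ 0.64932103, -0.19232231]), np.float64(0.013288528037775405))
t 33.15 pos [0.5733 0.0693 0.1626] yaw -0.0 w 0.0229 F [ 0.8 -0.1 -1. ]
 tool shift mm [76.8 -1.  -2.4]  norm [ 0.1536 -0.0019 -0.0049]
 turn deg [ 0.   0.1 -0. ]  norm [ 0.0001  0.0003 -0.0001]
```

```bash
python3 -m inch '[[[0.0378,-0.0005,0,0,0,0,1],[0.0378,-0.0005,0,0,0,0,1],[0.0378,-0.0005,0,0,0,0,1],[0.0378,-0.0005,0,0,0,0,1],[0,0,0.02,0,0,0,1],[0,0,0.02,0,0,0,1],[0,0,0.01,0,0,0,1],[0,0,0,0,0,0,1],[0,0,0,0,0,0,1],[0,0,0,0,0,0,1]]]'
python3 - <<'E'
from seg import *
togo(.6489,.0703,.0885,0)
i=camera_info("wrist");a=grab_frame("wrist");cv2.imwrite("pics/w15.png",a)
s=get_state();print(s["eef_pos"])
inhand(a,i,"blue",s["eef_pos"][2]-.0385+.034)
E
```

```text
t: 34.15
eef_pos: [0.6496, 0.0701, 0.1389]
ee_rot: [-3.141, -0.001, 0.0]
force: [0.0, -0.5, -0.4]
width: 0.0228
t 34.15 pos [0.6496 0.0701 0.1389] yaw 0.0 w 0.0228 F [ 0.  -0.5 -0.4]
 tool shift mm [-0.7 -0.2 50.4]  norm [-0.0014 -0.0004  0.1007]
 turn deg [-0.  -0.1  0. ]  norm [-0.0001 -0.0003  0.    ]
[0.64960702 0.07007688 0.13885443]
flange in hand [0.66163691 0.07004671] 0.01721936359041737 112
```

View pics/w15.png

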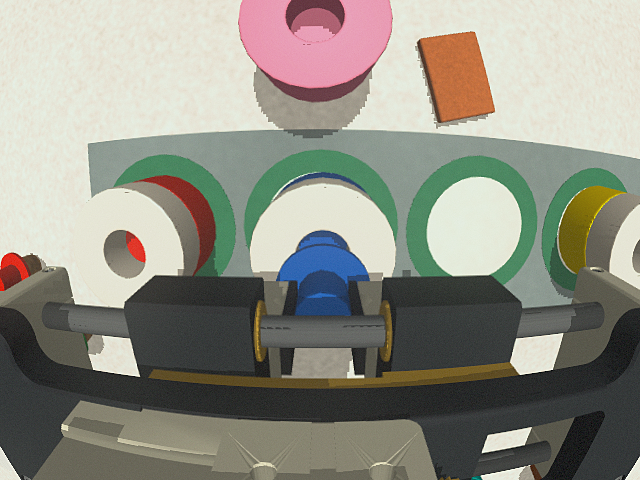

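```bash
python3 -m inch '[[[-0.0012,0,0.012,0,0,0,1],[0,0,0.012,0,0,0,1],[0,0,0.012,0,0,0,1],[0,0,0.01,0,0,0,1],[0,0,0.01,0,0,0,1],[0,0,0.01,0,0,0,1],[0,0,0.01,0,0,0,1],[0,0,0.008,0,0,0,1],[0,0,0,0,0,0,1],[0,0,0,0,0,0,1]]]'
python3 -c "
from h import *
togo(.6489,.0703,.0885,0)"
```

```text
t: 35.2
eef_pos: [0.6489, 0.07, 0.0962]
ee_rot: [3.142, -0.0, -0.0]
force: [1.5, 0.1, -0.2]
width: 0.0231
t 35.2 pos [0.6489 0.07   0.0962] yaw -0.0 w 0.0231 F [ 1.5  0.1 -0.2]
 tool shift mm [-0.  -0.3  7.7]  norm [-0.     -0.0007  0.0154]
 turn deg [ 0. -0. -0.]  norm [ 0.     -0.     -0.0001]
```

```bash
python3 -m inch '[[[0,0,0.005,0,0,0,1],[0,0,0.005,0,0,0,1],[0,0,0.004,0,0,0,1],[0,0,0.002,0,0,0,1],[0,0,0.001,0,0,0,1],[0,0,0,0,0,0,1]]]'
python3 -c "
from h import *
togo(.6489,.0703,.0885,0)"
```

```text
t: 35.8
eef_pos: [0.6489, 0.0699, 0.0885]
ee_rot: [3.141, -0.0, 0.0]
force: [-1.8, 0.4, 4.7]
width: 0.023
t 35.8 pos [0.6489 0.0699 0.0885] yaw 0.0 w 0.023 F [-1.8  0.4  4.7]
 tool shift mm [-0.  -0.4 -0. ]  norm [-0.0001 -0.0008 -0.0001]
 turn deg [ 0. -0.  0.]  norm [ 0.     -0.0002  0.    ]
```

```bash
python3 -m inch '[[[0,0,0.003,0,0,0,1],[0,0,0,0,0,0,1],[0,0,-0.001,0,0,0,0.8],[0,0,0,0,0,0,0.5],[0,0,0,0,0,0,0.5],[0,0,0,0,0,0,0.5],[0,0,-0.02,0,0,0,0.5],[0,0,-0.06,0,0,0,0.5],[0,0,-0.08,0,0,0,0.5],[-0.06,0,-0.05,0,0,0,0.5],[-0.09,0,0,0,0,0,0.5],[0,0,0,0,0,0,0.5],[0,0,0,0,0,0,0.5]]]'
python3 - <<'E'
from seg import *
togo(.41,.4185,.19,0)
i=camera_info("wrist");a=grab_frame("wrist");cv2.imwrite("pics/w16.png",a)
E
```

```text
t: 37.1
eef_pos: [0.5735, 0.0701, 0.1931]
ee_rot: [-3.141, -0.002, 0.001]
force: [0.4, 0.6, 1.2]
width: 0.0442
t 37.1 pos [0.5735 0.0701 0.1931] yaw 0.0 w 0.0442 F [0.4 0.6 1.2]
 tool shift mm [-163.3 -348.5    3.1]  norm [-0.3266 -0.6971  0.0061]
 turn deg [-0.  -0.1  0. ]  norm [-0.0002 -0.0006  0.0002]
```

View pics/w16.png

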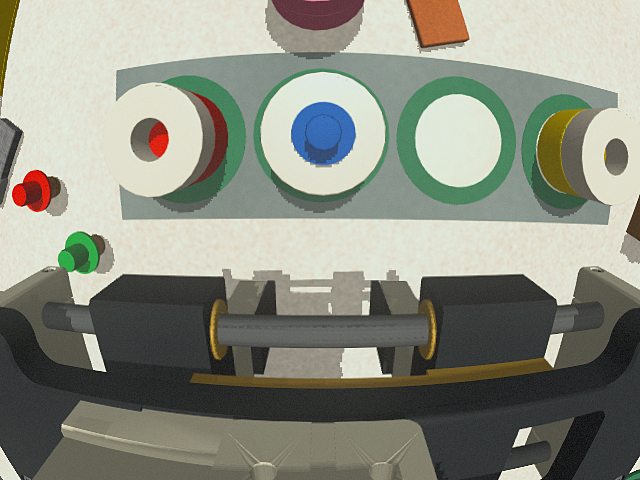

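```bash
python3 -m inch '[[[-0.0186,-0.0697,0,0,0,0,0.5],[-0.0186,-0.0697,0,0,0,0,0.5],[-0.0186,-0.0697,0,0,0,0,0.5],[-0.0186,-0.0697,0,0,0,0,0.5],[-0.0186,-0.0697,0,0,0,0,0.5],[-0.0186,-0.0697,0,0,0,0,0.5],[-0.0186,-0.0697,0,0,0,0,0.5],[-0.0186,-0.0697,0,0,0,0,0.5],[-0.0186,-0.0697,0,0,0,0,0.5],[-0.0186,-0.0697,0,0,0,0,0.5],[0,0,0.06,0,0,0,0.5],[0,0,0.08,0,0,0,0.5],[0,0,0.06,0,0,0,0.5],[0,0,0,0,0,0,0.5],[0,0,0,0,0,0,0.5],[0,0,0,0,0,0,0.5]]]'
python3 -c "
from h import *
togo(.4803,.4185,.0385,0)"
```

```text
t: 38.75
eef_pos: [0.4822, 0.4197, 0.0935]
ee_rot: [-3.14, -0.002, -0.0]
force: [0.7, 1.0, 0.8]
width: 0.0437
t 38.75 pos [0.4822 0.4197 0.0935] yaw -0.0 w 0.0437 F [0.7 1.  0.8]
 tool shift mm [-2.   1.3 55. ]  norm [-0.0041  0.0025  0.11  ]
 turn deg [-0.1 -0.1 -0. ]  norm [-0.0006 -0.0006 -0.    ]
```

```bash
python3 -m inch '[[[-0.0041,0.0025,0.03,0,0,0,0.5],[0,0,0.04,0,0,0,0.5],[0,0,0.03,0,0,0,0.5],[0,0,0.01,0,0,0,0.5],[0,0,0,0,0,0,0.5],[0,0,0,0,0,0,0.5]]]' 40
python3 -c "
from h import *
togo(.4803,.4185,.0385,0)"
python3 -m inch '[[[0,0,0,0,0,0,1],[0,0,0,0,0,0,1],[0,0,0,0,0,0,1],[0,0,0,0,0,0,1],[0,0,0,0,0,0,1]]]' 40
```

```text
t: 39.35
eef_pos: [0.4796, 0.4181, 0.0382]
ee_rot: [-3.14, -0.001, -0.0]
force: [0.3, 0.9, 0.5]
width: 0.0436
t 39.35 pos [0.4796 0.4181 0.0382] yaw -0.0 w 0.0436 F [0.3 0.9 0.5]
 tool shift mm [ 0.7 -0.4 -0.3]  norm [ 0.0014 -0.0009 -0.0006]
 turn deg [-0.1 -0.1 -0. ]  norm [-0.0005 -0.0005 -0.    ]
t: 39.85
eef_pos: [0.4791, 0.4174, 0.0371]
ee_rot: [-3.141, -0.0, -0.0]
force: [-0.3, -0.2, 2.9]
width: 0.023
```

```bash
python3 -m inch '[[[0,0,-0.01,0,0,0,1],[0,0,-0.04,0,0,0,1],[0,0,-0.08,0,0,0,1],[0,0,-0.09,0,0,0,1],[0,0,-0.08,0,0,0,1],[0.015,0.08,0,0,0,0,1],[0.015,0.08,0,0,0,0,1],[0.015,0.08,0,0,0,0,1],[0.015,0.08,0,0,0,0,1],[0.015,0.08,0,0,0,0,1],[0.015,0.08,0,0,0,0,1],[0.015,0.08,0,0,0,0,1],[0.015,0.08,0,0,0,0,1],[0.015,0.08,0,0,0,0,1],[0.015,0.08,0,0,0,0,1],[0.015,0.08,0,0,0,0,1],[0.015,0.08,0,0,0,0,1],[0,0,0,0,0,0,1],[0,0,0,0,0,0,1],[0,0,0,0,0,0,1]]]'
python3 -c "
from h import *
togo(.573,-.199,.165,0)"
```

```text
t: 41.85
eef_pos: [0.5686, -0.0624, 0.1867]
ee_rot: [-3.141, 0.0, -0.0]
force: [0.2, -0.4, 0.6]
width: 0.0229
t 41.85 pos [ 0.5686 -0.0624  0.1867] yaw -0.0 w 0.0229 F [ 0.2 -0.4  0.6]
 tool shift mm [  4.4 136.6  21.7]  norm [0.0089 0.2732 0.0433]
 turn deg [-0.  0. -0.]  norm [-0.0001  0.     -0.0001]
```

```bash
python3 -m inch '[[[0.002,0.07,0.01,0,0,0,1],[0.002,0.07,0.01,0,0,0,1],[0.002,0.07,0.01,0,0,0,1],[0.002,0.063,0.01,0,0,0,1],[0,0,0,0,0,0,1],[0,0,0,0,0,0,1],[0,0,0,0,0,0,1],[0,0,0,0,0,0,1]]]'
python3 - <<'E'
from seg import *
s=get_state();i=camera_info("wrist");a=grab_frame("wrist");cv2.imwrite("pics/w17.png",a)
print(s["eef_pos"]);inhand(a,i,"yellow",s["eef_pos"][2]-.0371+.034)
x=mouth(a,proj("wrist",[.65,-.199,.08],i),i);print(x[:2])
togo(x[0][0]-.0012,x[0][1],.135,0)
E
```

```text
t: 42.65
eef_pos: [0.5731, -0.198, 0.167]
ee_rot: [-3.142, -0.001, 0.001]
force: [0.7, 0.6, 0.2]
width: 0.0234
[ 0.57306225 -0.19800327  0.16703572]
flange in hand [ 0.57653449 -0.19772039] 0.02185504784227657 99
(array([ 0.64918225, -0.19929229]), np.float64(0.01687897762045051))
t 42.7 pos [ 0.573  -0.1981  0.167 ] yaw 0.1 w 0.0226 F [ 0.7  0.6 -0.5]
 tool shift mm [74.9  1.3 32.1]  norm [0.1498 0.0026 0.0642]
 turn deg [-0.  -0.   0.1]  norm [-0.     -0.0002  0.0004]
```

View pics/w17.png

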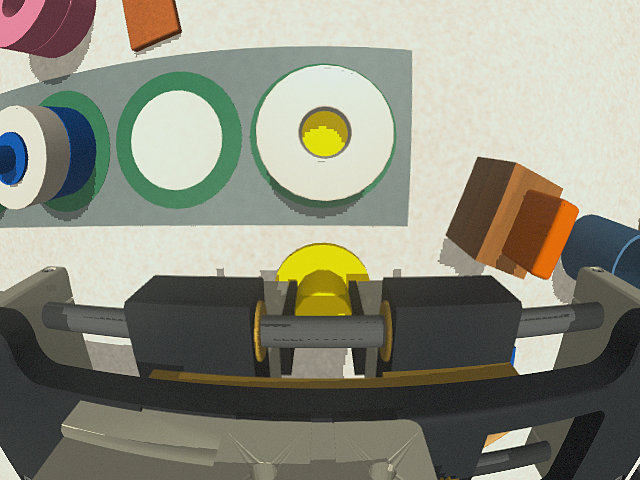

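```bash
python3 -m inch '[[[0.0375,0.0006,0,0,0,0,1],[0.0375,0.0006,0,0,0,0,1],[0.0375,0.0006,0,0,0,0,1],[0.0373,0.0006,0,0,0,0,1],[0,0,0.02,0,0,0,1],[0,0,0.02,0,0,0,1],[0,0,0.02,0,0,0,1],[0,0,0,0,0,0,1],[0,0,0,0,0,0,1],[0,0,0,0,0,0,1]]]'
python3 - <<'E'
from seg import *
togo(.648,-.1993,.0871,0)
E
```

```text
t: 43.7
eef_pos: [0.6478, -0.2006, 0.1373]
ee_rot: [3.141, -0.001, -0.0]
force: [0.5, -0.0, -0.3]
width: 0.0228
t 43.7 pos [ 0.6478 -0.2006  0.1373] yaw -0.0 w 0.0228 F [ 0.5 -0.  -0.3]
 tool shift mm [ 0.2 -1.3 50.2]  norm [ 0.0004 -0.0026  0.1004]
 turn deg [ 0. -0. -0.]  norm [ 0.0001 -0.0003 -0.    ]
```

```bash
python3 -m inch '[[[0,-0.0022,0.012,0,0,0,1],[0,0,0.012,0,0,0,1],[0,0,0.012,0,0,0,1],[0,0,0.01,0,0,0,1],[0,0,0.01,0,0,0,1],[0,0,0.01,0,0,0,1],[0,0,0.01,0,0,0,1],[0,0,0.008,0,0,0,1],[0,0,0,0,0,0,1],[0,0,0,0,0,0,1]]]'
python3 -c "
from h import *
togo(.648,-.1993,.0871,0)"
```

```text
t: 44.7
eef_pos: [0.6477, -0.1994, 0.0947]
ee_rot: [3.142, -0.0, -0.0]
force: [0.1, 0.1, 0.2]
width: 0.023
t 44.7 pos [ 0.6477 -0.1994  0.0947] yaw -0.0 w 0.023 F [0.1 0.1 0.2]
 tool shift mm [ 0.3 -0.1  7.6]  norm [ 0.0006 -0.0002  0.0151]
 turn deg [ 0. -0. -0.]  norm [ 0. -0. -0.]
```

```bash
python3 -m inch '[[[0,0,0.005,0,0,0,1],[0,0,0.005,0,0,0,1],[0,0,0.004,0,0,0,1],[0,0,0.002,0,0,0,1],[0,0,0.002,0,0,0,1],[0,0,0,0,0,0,1]]]'
python3 -c "
from h import *
togo(.648,-.1993,.0871,0)"
```

```text
t: 45.3
eef_pos: [0.6479, -0.1994, 0.0872]
ee_rot: [3.141, -0.001, 0.0]
force: [-3.2, 2.7, 9.8]
width: 0.023
t 45.3 pos [ 0.6479 -0.1994  0.0872] yaw 0.0 w 0.023 F [-3.2  2.7  9.8]
 tool shift mm [ 0.1 -0.1  0.1]  norm [ 0.0003 -0.0002  0.0001]
 turn deg [ 0.  -0.1  0. ]  norm [ 0.0001 -0.0003  0.0001]
```

```bash
python3 -m inch '[[[0,0,-0.001,0,0,0,0.8],[0,0,0,0,0,0,0.5],[0,0,0,0,0,0,0.5],[0,0,0,0,0,0,0.5],[0,0,-0.02,0,0,0,0.5],[0,0,-0.06,0,0,0,0.5],[0,0,-0.08,0,0,0,0.5],[-0.06,0,-0.06,0,0,0,0.5],[-0.09,0,0,0,0,0,0.5],[0,-0.08,0,0,0,0,0.5],[0,-0.08,0,0,0,0,0.5],[0,-0.08,0,0,0,0,0.5],[0,-0.08,0,0,0,0,0.5],[0,-0.08,0,0,0,0,0.5],[0,0,0,0,0,0,0.5],[0,0,0,0,0,0,0.5],[0,0,0,0,0,0,0.5]]]'
python3 - <<'E'
from seg import *
togo(.54,.37,.19,0)
i=camera_info("wrist");a=grab_frame("wrist");cv2.imwrite("pics/w18.png",a)
E
```

```text
t: 47.0
eef_pos: [0.5727, 0.0002, 0.1965]
ee_rot: [3.142, -0.0, -0.0]
force: [0.6, 0.2, 0.5]
width: 0.0438
t 47.0 pos [5.727e-01 2.000e-04 1.965e-01] yaw -0.0 w 0.0438 F [0.6 0.2 0.5]
 tool shift mm [ -32.8 -369.8    6.5]  norm [-0.0657 -0.7396  0.013 ]
 turn deg [ 0. -0. -0.]  norm [ 0.     -0.0001 -0.0001]
```

View pics/w18.png

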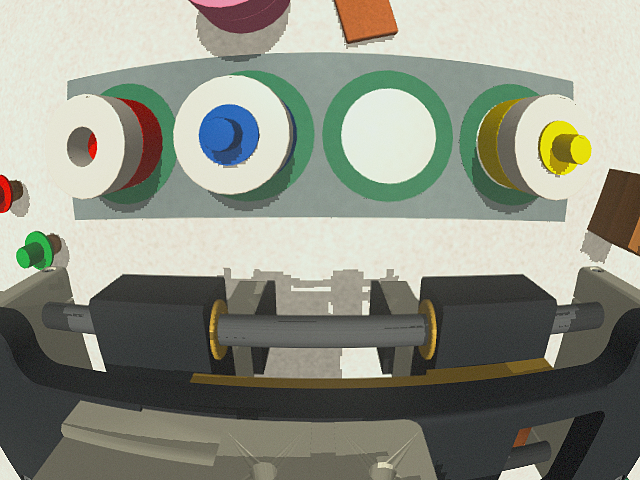

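Blue and yellow are stoppered and all the jars are on their spots. Next is the red stopper, viewed first from (.54, .38).

```bash
python3 -m inch '[[[-0.0066,-0.076,0,0,0,0,0.5],[-0.0066,-0.076,0,0,0,0,0.5],[-0.0066,-0.076,0,0,0,0,0.5],[-0.0066,-0.076,0,0,0,0,0.5],[-0.0066,-0.076,0,0,0,0,0.5],[-0.0066,-0.076,0,0,0,0,0.5],[-0.0066,-0.076,0,0,0,0,0.5],[-0.0066,-0.076,0,0,0,0,0.5],[-0.0066,-0.076,0,0,0,0,0.5],[-0.0066,-0.076,0,0,0,0,0.5],[0,0,0,0,0,0,0.5],[0,0,0,0,0,0,0.5],[0,0,0,0,0,0,0.5]]]'
python3 - <<'E'
from seg import *
s=get_state();i=camera_info("wrist");a=grab_frame("wrist");cv2.imwrite("pics/w19.png",a)
for b in blobs(mask(a,"red",110),600,6000):
    P=np.array([onz("wrist",u,v,.034,i)[:2] for u,v in b[3][:,0]]);x,r=circ(P)
    print(np.round(b[:3],1),np.round(x,4),round(r,4),np.abs(np.hypot(*(P-x).T)-r).max())
    if r<.024 and r>.021: togo(x[0],x[1],.038,0)
E
```

```text
t: 48.35
eef_pos: [0.5402, 0.3793, 0.196]
ee_rot: [3.141, 0.0, -0.002]
force: [0.4, -0.2, -1.2]
width: 0.044
[ 320.9  139.  2166. ] [0.6119 0.3805] 0.0224 0.0005628211192813294
t 48.4 pos [0.5403 0.3792 0.1962] yaw -0.1 w 0.0437 F [ 0.3 -0.1  0.6]
 tool shift mm [ 71.6  -1.5 158.2]  norm [ 0.1432 -0.0029  0.3164]
 turn deg [ 0.   0.  -0.1]  norm [ 0.0001  0.     -0.0006]
[ 470.1  111.8 1253.5] [0.6464 0.2215] 0.0371 0.01252493282416501
```

View pics/w19.png

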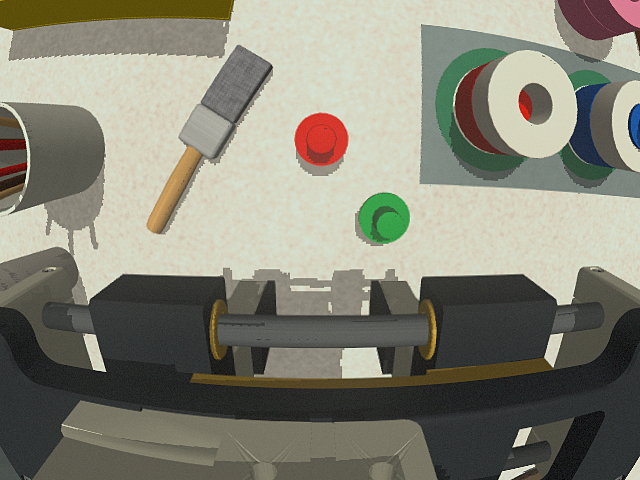

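```bash
python3 -m inch '[[[0.0477,-0.001,0,0,0,0,0.5],[0.0477,-0.001,0,0,0,0,0.5],[0.0477,-0.001,0,0,0,0,0.5],[0,0,0.06,0,0,0,0.5],[0,0,0.08,0,0,0,0.5],[0,0,0.07,0,0,0,0.5],[0,0,0,0,0,0,0.5],[0,0,0,0,0,0,0.5],[0,0,0,0,0,0,0.5]]]'
python3 -c "
from h import *
togo(.6119,.3805,.038,0)"
```

```text
t: 49.3
eef_pos: [0.6128, 0.3826, 0.0941]
ee_rot: [-3.139, -0.003, -0.0]
force: [-0.2, -0.2, -0.9]
width: 0.044
t 49.3 pos [0.6128 0.3826 0.0941] yaw -0.0 w 0.044 F [-0.2 -0.2 -0.9]
 tool shift mm [-1.1  2.2 56. ]  norm [-0.0022  0.0045  0.1121]
 turn deg [-0.1 -0.2 -0. ]  norm [-0.0007 -0.001  -0.0001]
```

```bash
python3 -m inch '[[[-0.0015,0.003,0.03,0,0,0,0.5],[0,0,0.04,0,0,0,0.5],[0,0,0.03,0,0,0,0.5],[0,0,0.011,0,0,0,0.5],[0,0,0,0,0,0,0.5],[0,0,0,0,0,0,0.5]]]' 40
python3 -c "
from h import *
togo(.6119,.3805,.038,0)"
python3 -m inch '[[[0,0,0,0,0,0,1],[0,0,0,0,0,0,1],[0,0,0,0,0,0,1],[0,0,0,0,0,0,1],[0,0,0,0,0,0,1]]]' 40
```

```text
t: 49.9
eef_pos: [0.611, 0.381, 0.0364]
ee_rot: [-3.141, -0.001, 0.0]
force: [0.1, 0.3, -0.2]
width: 0.0444
t 49.9 pos [0.611  0.381  0.0364] yaw 0.0 w 0.0444 F [ 0.1  0.3 -0.2]
 tool shift mm [ 0.9  0.5 -1.6]  norm [ 0.0018  0.0009 -0.0033]
 turn deg [-0. -0.  0.]  norm [-0.0001 -0.0003  0.    ]
t: 50.4
eef_pos: [0.6107, 0.3807, 0.036]
ee_rot: [-3.141, -0.0, -0.0]
force: [-0.6, 0.3, 1.9]
width: 0.0232
```

```bash
python3 -m inch '[[[0,0,-0.01,0,0,0,1],[0,0,-0.04,0,0,0,1],[0,0,-0.08,0,0,0,1],[0,0,-0.09,0,0,0,1],[0,0,-0.04,0,0,0,1],[-0.0152,0.07,0,0,0,0,1],[-0.0152,0.07,0,0,0,0,1],[-0.0152,0.07,0,0,0,0,1],[-0.0152,0.07,0,0,0,0,1],[-0.0152,0.07,0,0,0,0,1],[0,0,0,0,0,0,1],[0,0,0,0,0,0,1],[0,0,0,0,0,0,1],[0,0,0,0,0,0,1]]]'
python3 - <<'E'
from seg import *
s=get_state();i=camera_info("wrist");a=grab_frame("wrist");cv2.imwrite("pics/w20.png",a)
print(s["eef_pos"]);inhand(a,i,"red",s["eef_pos"][2]-.036+.034)
x=mouth(a,proj("wrist",[.65,.206,.08],i),i);print(x[:2])
togo(x[0][0]-.0012,x[0][1],.135,0)
E
```

```text
t: 51.8
eef_pos: [0.5727, 0.2064, 0.1656]
ee_rot: [-3.142, -0.0, 0.0]
force: [-0.0, 1.0, -1.2]
width: 0.0233
[0.57272728 0.20641195 0.16557177]
flange in hand [0.57612079 0.20636261] 0.0218576284637997 99
(array([0.65052163, 0.20561071]), np.float64(0.01689733407709007))
t 51.85 pos [0.5727 0.2064 0.1655] yaw 0.0 w 0.0234 F [ 0.2  0.4 -0.7]
 tool shift mm [76.7  0.9 30.5]  norm [0.1534 0.0017 0.0609]
 turn deg [0. 0. 0.]  norm [0.     0.0001 0.0002]
```

View pics/w20.png

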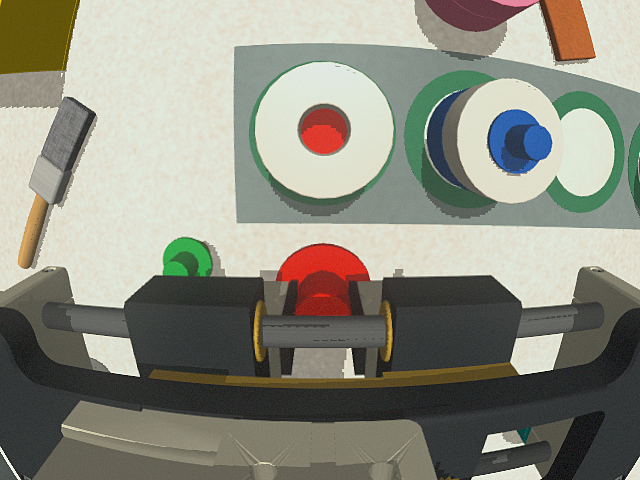

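```bash
python3 -m inch '[[[0.038,0,0,0,0,0,1],[0.038,0,0,0,0,0,1],[0.038,0,0,0,0,0,1],[0.038,0,0,0,0,0,1],[0,0,0.02,0,0,0,1],[0,0,0.02,0,0,0,1],[0,0,0.02,0,0,0,1],[0,0,0,0,0,0,1],[0,0,0,0,0,0,1],[0,0,0,0,0,0,1]]]'
python3 - <<'E'
from seg import *
togo(.6493,.2056,.086,0)
E
```

```text
t: 52.85
eef_pos: [0.6486, 0.2059, 0.1363]
ee_rot: [-3.141, -0.001, 0.0]
force: [0.4, -0.5, 0.0]
width: 0.0235
t 52.85 pos [0.6486 0.2059 0.1363] yaw 0.0 w 0.0235 F [ 0.4 -0.5  0. ]
 tool shift mm [ 0.6  0.3 50.3]  norm [0.0012 0.0006 0.1007]
 turn deg [-0.  -0.1  0. ]  norm [-0.0001 -0.0003  0.0001]
```

```bash
python3 -m inch '[[[0.001,0,0.012,0,0,0,1],[0,0,0.012,0,0,0,1],[0,0,0.012,0,0,0,1],[0,0,0.01,0,0,0,1],[0,0,0.01,0,0,0,1],[0,0,0.01,0,0,0,1],[0,0,0.01,0,0,0,1],[0,0,0.008,0,0,0,1],[0,0,0,0,0,0,1],[0,0,0,0,0,0,1]]]'
python3 -m inch '[[[0,0,0.005,0,0,0,1],[0,0,0.005,0,0,0,1],[0,0,0.004,0,0,0,1],[0,0,0.002,0,0,0,1],[0,0,0.002,0,0,0,1],[0,0,0,0,0,0,1]]]'
python3 -c "
from h import *
togo(.6493,.2056,.086,0)"
```

```text
t: 53.85
eef_pos: [0.6491, 0.2056, 0.0936]
ee_rot: [3.141, 0.0, -0.0]
force: [-0.4, 0.3, -0.2]
width: 0.0231
t: 54.45
eef_pos: [0.6492, 0.2056, 0.086]
ee_rot: [-3.142, -0.001, 0.0]
force: [-2.7, -1.5, 7.8]
width: 0.0231
t 54.45 pos [0.6492 0.2056 0.086 ] yaw 0.0 w 0.0231 F [-2.7 -1.5  7.8]
 tool shift mm [ 0.1 -0.  -0. ]  norm [ 0.0002 -0.0001 -0.    ]
 turn deg [-0. -0.  0.]  norm [-0.     -0.0003  0.    ]
```

Seated at the expected height with about 8 N. I'll release, retreat clear of everything and inspect.

```bash
python3 -m inch '[[[0,0,-0.001,0,0,0,0.8],[0,0,0,0,0,0,0.5],[0,0,0,0,0,0,0.5],[0,0,0,0,0,0,0.5],[0,0,-0.02,0,0,0,0.5],[0,0,-0.06,0,0,0,0.5],[0,0,-0.08,0,0,0,0.5],[-0.06,0,-0.06,0,0,0,0.5],[-0.09,0,0,0,0,0,0.5],[0,0.08,0,0,0,0,0.5],[0,0.08,0,0,0,0,0.5],[0,0.08,0,0,0,0,0.5],[0,0.08,0,0,0,0,0.5],[-0.03,0.04,0,0,0,0,0.5],[0,0,0,0,0,0,0.5],[0,0,0,0,0,0,0.5],[0,0,0,0,0,0,0.5]]]'
python3 - <<'E'
from seg import *
s=get_state();i=camera_info("wrist");a=grab_frame("wrist");cv2.imwrite("pics/w21.png",a)
print(s["eef_pos"])
for c in ["red","yellow","blue"]:
    for b in blobs(mask(a,c,110),150,6000):
        if b[1]>270: continue
        P=np.array([onz("wrist",u,v,.084,i)[:2] for u,v in b[3][:,0]]);x,r=circ(P)
        print(c,np.round(b[:3],1),np.round(x,4),round(r,4),np.abs(np.hypot(*(P-x).T)-r).max())
for n in("top","side"): cv2.imwrite(f"pics/{n}21.png",grab_frame(n))
E
```

```text
t: 56.15
eef_pos: [0.5595, 0.0262, 0.1957]
ee_rot: [-3.141, -0.001, 0.0]
force: [0.6, -0.1, -0.0]
width: 0.0438
[0.55948957 0.02620202 0.19566767]
red [ 100.4  127.8 2182. ] [0.6506 0.2074] 0.0248 0.0054495213228747084
red [ 169.8  128.7 1294. ] [0.6456 0.1633] 0.031 0.011400092619085353
yellow [ 586.6  135.8 1882.5] [ 0.6493 -0.2026] 0.0263 0.007588420702857694
yellow [ 517.9  133.4 1586.5] [ 0.6451 -0.1481] 0.0322 0.014851519100918711
blue [ 262.4  115.3 2925.5] [0.6492 0.0696] 0.0224 0.0005032750546462537
```

View pics/w21.png

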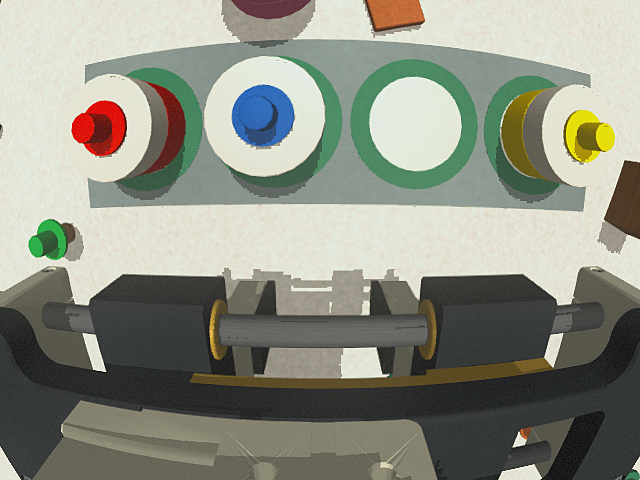

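View pics/side21.png

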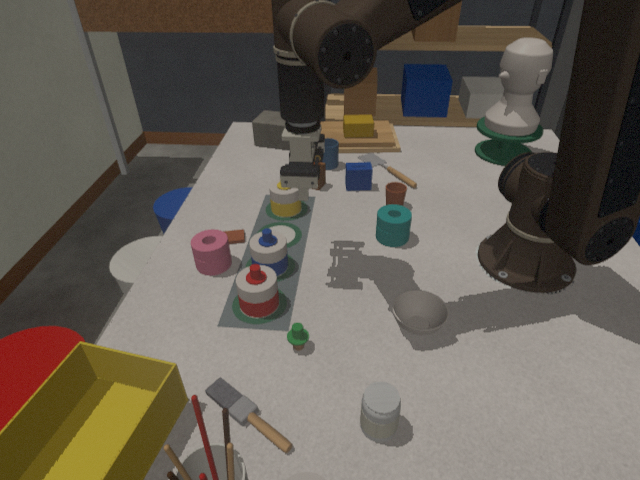

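View pics/top21.png

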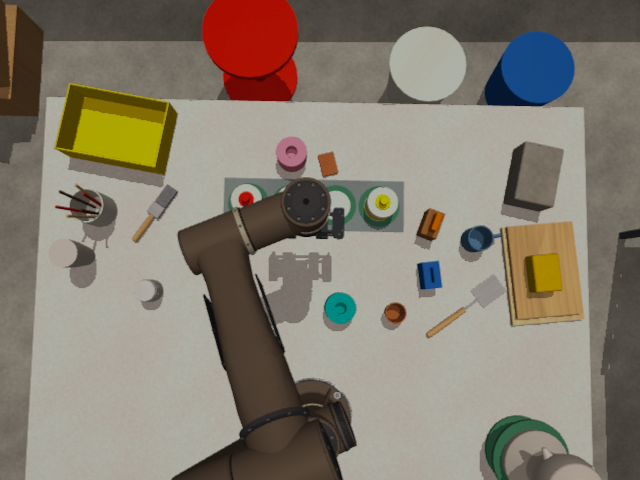

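```bash
python3 -m inch '[[[-0.05,-0.07,-0.01,0,0,0,0.3],[-0.05,-0.07,-0.01,0,0,0,0.3],[-0.05,-0.07,0,0,0,0,0.3],[-0.05,-0.07,0,0,0,0,0.3],[0,-0.08,0,0,0,0,0.3],[0,-0.08,0,0,0,0,0.3],[0,-0.08,0,0,0,0,0.3],[0,-0.08,0,0,0,0,0.3],[0,-0.08,0,0,0,0,0.3],[0,-0.05,0,0,0,0,0.3],[0,0,0,0,0,0,0.3],[0,0,0,0,0,0,0.3],[0,0,0,0,0,0,0.3]]]'
python3 - <<'E'
from seg import *
s=get_state();print(s["eef_pos"])
t=grab_frame("top");d=grab_frame("side")
cv2.imwrite("pics/c22.png",np.vstack([cv2.resize(t[170:300,210:460],(800,416)),]))
cv2.imwrite("pics/d22.png",cv2.resize(d[130:340,220:400],None,fx=3,fy=2.8))
for c in ["red","yellow","blue"]:
    for b in blobs(mask(t,c,110),100,400):
        e=cv2.fitEllipse(b[3]);print(c,np.round(e[0],1),np.round(e[1],1),np.round(onz("top",*e[0],.084),4))
E
```

```text
t: 57.6
eef_pos: [0.4588, 0.3902, 0.205]
ee_rot: [3.141, 0.0, -0.0]
force: [0.7, -0.8, -0.0]
width: 0.0614
[0.45883728 0.39020477 0.20498588]
red [245.7 198.9] [14.1 14.7] [0.6504 0.2055 0.084 ]
yellow [382.5 201.6] [14.2 14.8] [ 0.6497 -0.1988  0.084 ]
blue [291.6 200. ] [13.7 13.9] [0.6495 0.0703 0.084 ]
```

View pics/c22.png

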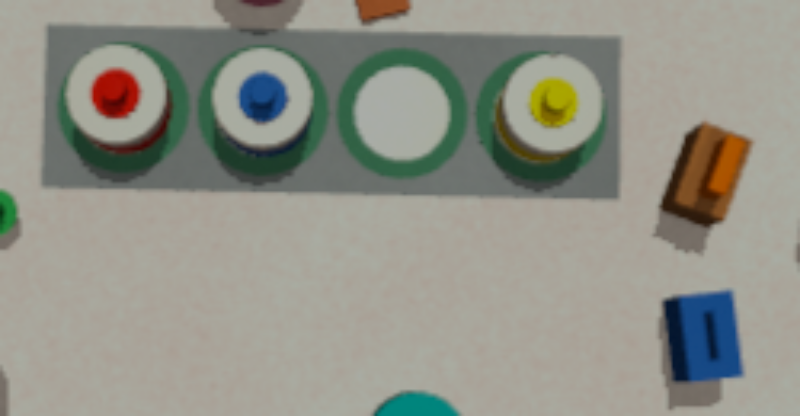

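View pics/d22.png

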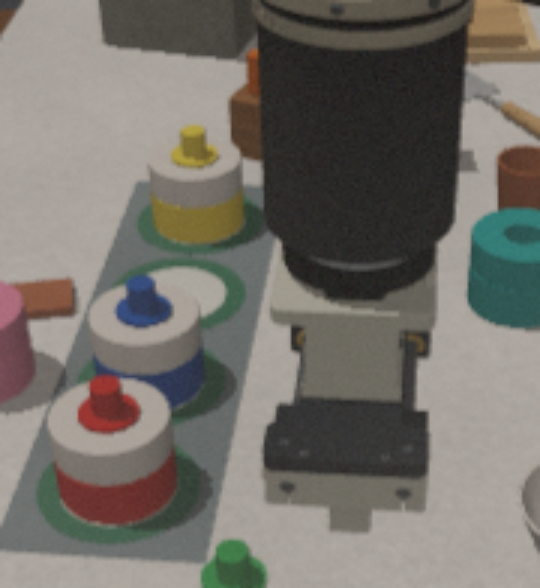

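```bash
python3 -c "
from station import *
print(get_state()['t'],job_done())"
```

```text
the job is handed in; nothing more can be done
57.7 None
```

I handed the job in at 57.7 s, with the gripper open, in the air and holding nothing. Only the red, blue and yellow jars were there; no green jar was in the run, so I left the green stopper where it stood.

**Jars:** I slid each one onto its own spot by pushing low on its side with the part-open fingers, without lifting or tipping any. In the last pictures from above, all three stood within about 2 mm of their spot centres, inside the green borders. I never saw a jar knocked aside.

**Stoppers:** Only once all the jars were on their spots did I close each one with its own colour. Each stopper met the jar at the expected height under a press of about 5 to 10 N. The final pictures from above gave flange positions that matched the jar mouths, taking seated height as given.

**Gauge:** It went from the rinse stand into the wooden block. The handle's shoulder met the block at the expected height (TCP at 0.083 m, the same as in the rinse stand), under about 10 N. The last top picture shows it upright in the block. In the last side picture the arm hid part of the block, but an earlier side view right after I let go of it showed it seated.

No check failed or disagreed beyond about 2 mm, which is the accuracy of the camera calibration. I saw no other object moved.

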